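# Fit the bench supply's knife-blade fuse and switch it on

## Robot

A 7-joint arm with a two-finger parallel gripper is mounted at the origin on a cart in front of the work surface, level with it; the furniture and walls round the work are solid. World frame = base frame: x ahead of the robot, y to its left, z up, the work surface at z = 0. Lengths are in m, angles in degrees, forces in N, time in s.
With the tool pointing down it reaches from about 0.425 to 0.925 m from the base axis. Payload 6.8 kg.
Tool frame: the origin (TCP) lies midway between the tips of the shut fingers; the grasp point (between the pads) lies 19 mm behind it; z points along the fingers, y is the direction in which the jaws open and shut (so a half turn about z gives the same grasp; the last joint's range is limited). The gripper opens to 88 mm and grips with 3 to 60 N. Pads are 20 mm wide; open, the fingers measure 115 mm over their backs; the gripper's body (75 mm by 178 mm) begins 61 mm behind the grasp point.
Start: joints at [-78.787, 27.33, 1.283, 89.118, -0.659, 63.558, -4.761], TCP at [0.202, 0.644, 0.223] pointing down, gripper open.
Joint ranges: [-169.35, 169.35], [-19.33, 120.38], [-80.79, 83.38], [13.8, 139.57], [-78.32, 258.32], [9.67, 109.79], [-169.56, 169.56]. Speed limits (degrees/s): [136.94, 136.94, 180, 180, 180, 180, 180].

## Interface

Orientations are given as [roll, pitch, yaw] about the fixed x, y, z axes, in that order (R = Rz(yaw) Ry(pitch) Rx(roll)).
In Python, from plant import ctrl, get_image, ticket gives the robot as it stands. The module is installed in compiled form; this text tells all that it offers.
- The arm moves only by the tool send_rows, never from a script. Its argument "commands" is a list of rows, each an object of numbers: "x", "y", "z": the shift along the tool's x, y, z in units of 25 mm (1.0 is 25 mm); "wx", "wy", "wz": the turn, a rotation vector about the tool's x, y, z in units of 5 degrees (1.0 is 5 degrees); "claw": the finger opening in mm, from 0 to 87.8. A call has exactly 10 rows; each row shifts and turns the commanded pose from where the row before left it, along the tool's axes as they then stand; what a row does not reach is not made up. A row lasts 1/12 s, in which the tool goes at most 41.7 mm and 7.16 degrees, less where a joint would pass 70% of its speed; a pose out of reach is approached as far as the arm can. A call is refused whole if a number of a shift passes 1 or a number of a turn 1, either way. A call with a gripper value outside its range is refused whole. The fingers move at their own pace and stop on an object; "newtons" is the grip in N (left out, the last holds). Time passes only in rows, so rows that do not move let the fingers close, or fill a call up. It gives the time, the measured TCP pose, the force and the opening at its end, in the units of the state.
- ctrl.read_state(): the state, without advancing time (a new reading comes with each control period).
- get_image(name): name is "scene" or "top" or "wrist"; returns a dict with "img" (400x640x3 uint8, red, green, blue), "mtx" (3x3 intrinsics, pixels), "dist" ([k1, k2, p1, p2, k3] as OpenCV has them; the pictures are not rectified), "R" (3x3) and "t" (3): a world point X has camera coordinates R X + t; the wrist camera has in their place "mount" (4x4, takes a point from camera to tool coordinates, whose origin is the TCP and whose axes are the flange's). Camera axes: x right, y down, z forward; pixel columns grow to the right and rows downward; lengths in m; the calibration is good to about 2 mm. A picture is of the moment at which its call begins: read the wrist's pose just before it. There is no depth.
- ticket.close_job(): hands the job in, once; it reports no verdict.
The state is a dict: "clock": time; "joints": joint angles; "qvel": joint speeds; "joint_torque": joint torques, N m; "ee_pos": TCP position; "orientation": TCP orientation; "ft_force": force on the tool from outside, world axes, zero at the start; "moment": the same for the moment, N m; "finger_gap": opening from 0.0 (shut) to 1.0 (fully open).
Only numpy, scipy, OpenCV 4.12 (cv2) and the standard library are available. Lean on these libraries where they do the work, as an engineer would, in place of code of your own. Each camera call takes 0.05 s, during which the arm holds its last target. There are 200 camera calls.

## Task

Take the new knife-blade fuse out of the steel tray and press it straight down into the pair of copper spring clips on the grey bench supply until both ends have snapped fully home; feel for it, because the ceramic cracks if the fuse is forced down with more than about 20 N. Then, with the fuse home and let go, throw the red isolator handle beside it fully over to the back (on), and leave everything else on the bench where it is.

Things in the scene. Friction and masses are not known exactly. Their poses are not given: they have to be found in the camera images.
- fuse_center (a point): centre of the new fuse, half-way up. White ceramic block with a blue band, 30 mm (its x) by 50 mm (its y, with steel end plates) by 48 mm high, standing upright in the steel tray, both ends alike (either way round is right); two small lugs reach 6 mm above its top. About 0.15 kg. Grip it across its 30 mm, with 50 N or more, fingers beside the band
- fuse_blade_end (a point): outer end of one of the fuse's two steel knife blades, which stick out of its end plates along its y: each 15 mm long (80 mm tip to tip), 6 mm thick, 20 mm high, from 12 to 32 mm above the body's underside; lower and upper edges are bevelled over 5 mm of height to a ridge. The point lies 2 mm lower than fuse_center
- fuse_seat (a point): nominal place of fuse_center when home in the fuse deck, 42 mm above the case's top. Axes of the supply: x to its back, y to its left (the fuse lies along y), z up. The deck, a grey base on four jack studs, stands up to 9 mm higher or lower than nominal, differently on each unit and not measured: the home position must be felt. Home is a firm black pad under the fuse's body
- clip_left (a point): nominal throat of the left copper spring clip, between its front and back leaf (9 mm long in y, mouth 19 mm wide, throat 1 mm), 34.5 mm to the left of fuse_seat, 5 mm above fuse_seat. Blades go in straight from above; their ridges meet the throats 17 mm above home and spreading both clips takes 8 to 14 N in all, until about 12 mm above home
- clip_right (a point): the same for the right clip, 34.5 mm to the right of fuse_seat. After the spreading the force drops to a few N, and some 1.5 mm above home the leaves snap shut over the top bevels of the blades and hold the fuse down. Nothing but the clips stands beside the fuse
- supply: bench supply, fixed: grey steel case 150 mm (x, front to back) by 260 mm (y) by 70 mm high; origin at the centre of its underside, front with binding posts to -x. On its top the fuse deck at x = 0, y = +45 mm and the isolator switch at x = 0, y = -80 mm
- isolator_tip (a point): middle of the top end of the red isolator handle, a paddle 36 mm wide (y) and 15 mm thick whose uppermost 30 mm are the red grip. It hinges about an axis along the supply's y at x = 0, y = -80 mm, 96 mm above the bench top; this point is 58 mm from the hinge
- isolator (a joint): isolator handle in rad: 0 = off, leaning 0.5 rad towards the supply's front; 0.5 = upright; 1.0 = on, at its stop, leaning 0.5 rad towards the back. It stays where it is left; pushed backwards at the red grip it takes about 2 N
- tray: shallow off-white steel tray that holds the fuse (a like one with brass and black adapters stands far left), 174 mm (x) by 249 mm (y) outside, inner floor 138 by 212 mm 3.5 mm above the bench, rim 37 mm high, fixed; origin at the centre of its underside. A wall shelf overhangs the back of the bench, 0.65 m up, from 0.58 m ahead of the robot: swing with the arm drawn in
- clip_left_front (a joint): copper spring leaf, the front leaf of the left clip. Angle in rad: 0 = at rest, grows as it is spread outwards; about 0.095 while the 6 mm thick part of a blade stands in the throat, about 0.05 once it has closed over the top bevel of a blade that is fully home
- clip_left_back (a joint): copper spring leaf, the back leaf of the left clip. Angle in rad: 0 = at rest, grows as it is spread outwards; about 0.095 while the 6 mm thick part of a blade stands in the throat, about 0.05 once it has closed over the top bevel of a blade that is fully home
- clip_right_front (a joint): copper spring leaf, the front leaf of the right clip. Angle in rad: 0 = at rest, grows as it is spread outwards; about 0.095 while the 6 mm thick part of a blade stands in the throat, about 0.05 once it has closed over the top bevel of a blade that is fully home
- clip_right_back (a joint): copper spring leaf, the back leaf of the right clip. Angle in rad: 0 = at rest, grows as it is spread outwards; about 0.095 while the 6 mm thick part of a blade stands in the throat, about 0.05 once it has closed over the top bevel of a blade that is fully home
- screwdriver: screwdriver with a yellow handle, 167 mm long, lying flat; origin under the middle. Bystander, loose
- spanner: bright steel spanner, 162 mm long, lying flat; origin under the middle. Bystander, loose
- injector: small grey and black fuel injector, 64 mm long, lying loose; origin under the middle. Bystander, loose

How it is judged:
By the outcome, as a careful person would: the job done as asked, in the order asked, and still so for the second after the job is handed in, with the robot touching nothing.
It also fails if it takes over 64 s, if anything falls off the work surface, if the arm or the gripper's body presses on something with over 40 N, if the wrist force passes 120 N, or if a joint passes its speed limit or range.

## Working session

There is one attempt and no reset: what is moved stays moved. The work goes in short steps, Python scripts to look and compute and a tool call to move; the robot and the scene stay as the last step left them, time stands still between calls to the robot, and variables do not carry over. Pictures are saved under pics/ and viewed, about 8 in all and at most 12, crops included, and the job is handed in when it is done.

Besides the shell and the picture viewer there is one more tool, called as name([rows], argument=value, ...), one row to a line, values as JSON. send_rows: Moves the arm, as the interface text tells. Its arguments: {"type":"object","properties":{"commands":{"type":"array"},"newtons":{"type":"number"}},"required":["commands"]}

```bash
mkdir -p pics; cat > h.py <<'E'
import numpy as np, cv2
from plant import ctrl, get_image, ticket
from scipy.spatial.transform import Rotation as Ro
def cam(name):
    s=ctrl.read_state(); d=get_image(name)
    if 'mount' in d:
        T=np.eye(4); T[:3,:3]=Ro.from_euler('xyz',s['orientation'],degrees=True).as_matrix(); T[:3,3]=s['ee_pos']
        M=np.linalg.inv(T@np.array(d['mount'])); d['R']=M[:3,:3]; d['t']=M[:3,3]
    for k in('R','t','mtx','dist'): d[k]=np.array(d[k],float)
    return d
def save(d,n): cv2.imwrite('pics/'+n,d['img'][:,:,::-1]); np.savez('pics/'+n+'.npz',**{k:d[k] for k in('img','R','t','mtx','dist')})
def load(n): return dict(np.load('pics/'+n+'.npz'))
def ray(d,uv):
    p=cv2.undistortPoints(np.array([[uv]],float),d['mtx'],d['dist'])[0,0]
    return -d['R'].T@d['t'], d['R'].T@np.array([p[0],p[1],1])
def onz(d,uv,z):
    c,r=ray(d,uv); return c+r*(z-c[2])/r[2]
def proj(d,X): return cv2.projectPoints(np.atleast_2d(np.array(X,float)),cv2.Rodrigues(d['R'])[0],d['t'],d['mtx'],d['dist'])[0][:,0]
def st():
    s=ctrl.read_state(); print({k:np.round(s[k],3).tolist() for k in('clock','joints','ee_pos','orientation','ft_force','finger_gap')})
E
python3 - <<'E'
from h import *
st()
a=cam('scene');b=cam('top');save(a,'s1.png');save(b,'t1.png')
for d in(a,b): print(-d['R'].T@d['t'],d['R'][2])
E
```

```text
{'clock': 0.0, 'joints': [-78.788, 27.375, 1.28, 89.175, -0.659, 63.558, -4.762], 'ee_pos': [0.202, 0.644, 0.222], 'orientation': [-179.899, 0.007, 162.595], 'ft_force': [0.581, 0.071, 1.193], 'finger_gap': 0.998}
[-0.51666156 -0.69663268  0.89831175] [ 0.69662868  0.49222625 -0.52194042]
[0.35514797 0.04729021 1.08016657] [ 0.16514535 -0.03735866 -0.98556144]
```

View pics/s1.png

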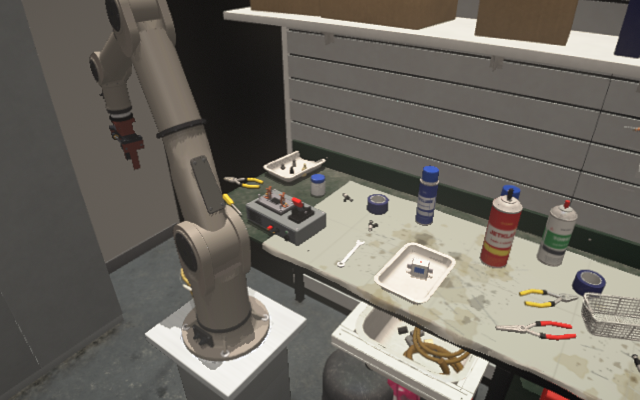

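View pics/t1.png

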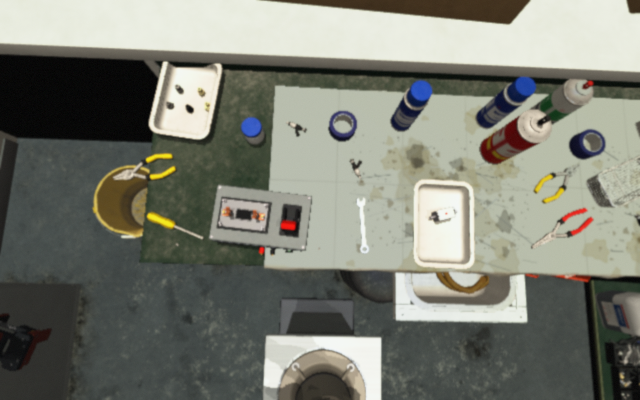

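The scene shows the supply (scene ≈285,215, top ≈262,217), the fuse in the right-hand tray (top ≈441,214) and the isolator leaning to the front (top ≈290,220). The spanner, injector and screwdriver lie well apart. Next I'll enlarge both regions.

```bash
python3 - <<'E'
from h import *
b=load('t1.png');a=load('s1.png')
def crop(d,x,y,w,h,W,H): return cv2.resize(np.ascontiguousarray(d['img'][y:y+h,x:x+w,::-1]),(W,H),interpolation=cv2.INTER_CUBIC)
A=np.hstack([crop(b,200,175,120,90,400,300),crop(b,405,170,120,90,400,300)])
B=np.hstack([crop(a,240,180,100,75,400,300),crop(a,370,230,100,75,400,300)])
cv2.imwrite('pics/c1.png',np.vstack([A,B]))
print(proj(b,[[0,0,0],[.202,.644,.222]]))
for n,uv in dict(suppc=(262,217),).items(): print(n,onz(b,uv,.07))
for uv in [(415,182),(471,183),(474,267),(415,267)]: print(onz(b,uv,.037))
print(onz(b,(441,214),.05))
E
```

```text
[[322.1997846  393.66880531]
 [ 26.98356576 325.31075454]]
suppc [0.46520091 0.17643559 0.07      ]
[ 0.58235063 -0.25107263  0.037     ]
[ 0.58477835 -0.41485301  0.037     ]
[ 0.34573333 -0.41355597  0.037     ]
[ 0.34193219 -0.24725355  0.037     ]
[ 0.49017452 -0.31968557  0.05      ]
```

View pics/c1.png

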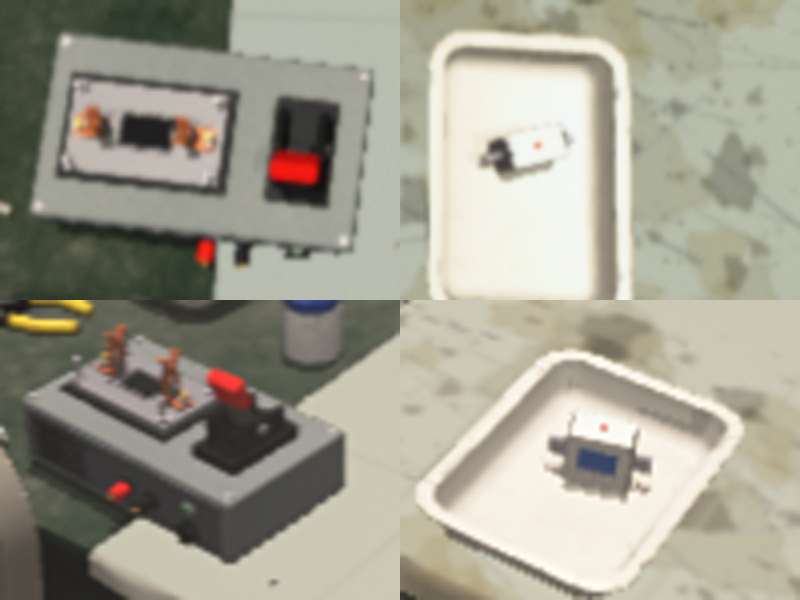

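The crops show the supply's top corners at top-camera px (219,187), (311,197), (303,247) and (211,237). The fuse's long axis runs from px (430,218) to (456,210). That gives fuse ≈ (0.49, -0.32) with yaw about +16°. I'll swing over with the arm drawn in, turning the tool to yaw 90 on the way.

send_rows([
  {"z": -0.3, "wz": 1},
  {"z": -0.3, "wz": 1},
  {"z": -0.3, "wz": 1},
  {"z": -0.3, "wz": 1},
  {"z": -0.3, "wz": 1},
  {"z": -0.3, "wz": 1},
  {"z": -0.3, "wz": 1},
  {"z": -0.3, "wz": 1},
  {"z": -0.3, "wz": 1},
  {"z": -0.3, "wz": 1},
])

```text
schema error: expected keys x, y, z, wx, wy, wz, claw
```

send_rows([
  {"x": -0.9, "y": 0.2, "wz": 0.45},
  {"x": -0.9, "y": 0.2, "wz": 0.45},
  {"x": -0.9, "y": 0.2, "wz": 0.45},
  {"x": -0.9, "y": 0.2, "wz": 0.45},
  {"x": -0.9, "y": 0.2, "wz": 0.45},
  {"x": -0.9, "y": 0.3, "wz": 0.45},
  {"x": -0.9, "y": 0.3, "wz": 0.45},
  {"x": -0.9, "y": 0.3, "wz": 0.45},
  {"x": -0.9, "y": 0.3, "wz": 0.45},
  {"x": -0.9, "y": 0.3, "wz": 0.45},
])

```text
schema error: expected keys x, y, z, wx, wy, wz, claw
```

All keys are required.

send_rows([
  {"x": 0, "y": 0, "z": -0.3, "wx": 0, "wy": 0, "wz": 1, "claw": 87},
  {"x": 0, "y": 0, "z": -0.3, "wx": 0, "wy": 0, "wz": 1, "claw": 87},
  {"x": 0, "y": 0, "z": -0.3, "wx": 0, "wy": 0, "wz": 1, "claw": 87},
  {"x": 0, "y": 0, "z": -0.3, "wx": 0, "wy": 0, "wz": 1, "claw": 87},
  {"x": 0, "y": 0, "z": -0.3, "wx": 0, "wy": 0, "wz": 1, "claw": 87},
  {"x": 0, "y": 0, "z": -0.3, "wx": 0, "wy": 0, "wz": 1, "claw": 87},
  {"x": 0, "y": 0, "z": -0.3, "wx": 0, "wy": 0, "wz": 1, "claw": 87},
  {"x": 0, "y": 0, "z": -0.3, "wx": 0, "wy": 0, "wz": 1, "claw": 87},
  {"x": 0, "y": 0, "z": -0.3, "wx": 0, "wy": 0, "wz": 1, "claw": 87},
  {"x": 0, "y": 0, "z": -0.3, "wx": 0, "wy": 0, "wz": 1, "claw": 87},
])

```text
clock: 0.93
ee_pos: [0.2018, 0.6438, 0.2974]
orientation: [-180.0, 0.0, 112.3]
ft_force: [-0.2, -0.4, -1.3]
finger_gap: 0.989
```

send_rows([
  {"x": -0.9, "y": 0.2, "z": 0, "wx": 0, "wy": 0, "wz": 0.45, "claw": 87},
  {"x": -0.9, "y": 0.2, "z": 0, "wx": 0, "wy": 0, "wz": 0.45, "claw": 87},
  {"x": -0.9, "y": 0.2, "z": 0, "wx": 0, "wy": 0, "wz": 0.45, "claw": 87},
  {"x": -0.9, "y": 0.2, "z": 0, "wx": 0, "wy": 0, "wz": 0.45, "claw": 87},
  {"x": -0.9, "y": 0.2, "z": 0, "wx": 0, "wy": 0, "wz": 0.45, "claw": 87},
  {"x": -0.9, "y": 0.3, "z": 0, "wx": 0, "wy": 0, "wz": 0.45, "claw": 87},
  {"x": -0.9, "y": 0.3, "z": 0, "wx": 0, "wy": 0, "wz": 0.45, "claw": 87},
  {"x": -0.9, "y": 0.3, "z": 0, "wx": 0, "wy": 0, "wz": 0.45, "claw": 87},
  {"x": -0.9, "y": 0.3, "z": 0, "wx": 0, "wy": 0, "wz": 0.45, "claw": 87},
  {"x": -0.9, "y": 0.3, "z": 0, "wx": 0, "wy": 0, "wz": 0.45, "claw": 87},
])

```text
clock: 1.77
ee_pos: [0.3115, 0.4366, 0.2973]
orientation: [-180.0, 0.0, 90.0]
ft_force: [0.7, -0.3, 0.5]
finger_gap: 0.991
```

send_rows([
  {"x": -0.9, "y": 0.5, "z": 0, "wx": 0, "wy": 0, "wz": 0, "claw": 87},
  {"x": -0.9, "y": 0.5, "z": 0, "wx": 0, "wy": 0, "wz": 0, "claw": 87},
  {"x": -0.9, "y": 0.5, "z": 0, "wx": 0, "wy": 0, "wz": 0, "claw": 87},
  {"x": -0.9, "y": 0.5, "z": 0, "wx": 0, "wy": 0, "wz": 0, "claw": 87},
  {"x": -0.9, "y": 0.5, "z": 0, "wx": 0, "wy": 0, "wz": 0, "claw": 87},
  {"x": -0.9, "y": 0.5, "z": 0, "wx": 0, "wy": 0, "wz": 0, "claw": 87},
  {"x": -0.9, "y": 0.5, "z": 0, "wx": 0, "wy": 0, "wz": 0, "claw": 87},
  {"x": -0.9, "y": 0.5, "z": 0, "wx": 0, "wy": 0, "wz": 0, "claw": 87},
  {"x": -0.9, "y": 0.5, "z": 0, "wx": 0, "wy": 0, "wz": 0, "claw": 87},
  {"x": -0.9, "y": 0.5, "z": 0, "wx": 0, "wy": 0, "wz": 0, "claw": 87},
])

```text
clock: 2.6
ee_pos: [0.4366, 0.2119, 0.2974]
orientation: [-180.0, 0.0, 90.1]
ft_force: [0.7, -0.0, -0.0]
finger_gap: 0.992
```

```bash
python3 - <<'E'
from h import *
d=cam('wrist');save(d,'w1.png');print(-d['R'].T@d['t'],d['R'])
E
```

```text
[0.43664475 0.28536707 0.45907334] [[ 9.99997804e-01  1.75287578e-03 -1.14890949e-03]
 [ 1.99486906e-03 -9.64164045e-01  2.65299294e-01]
 [-6.42700517e-04 -2.65301003e-01 -9.64165424e-01]]
```

View pics/w1.png

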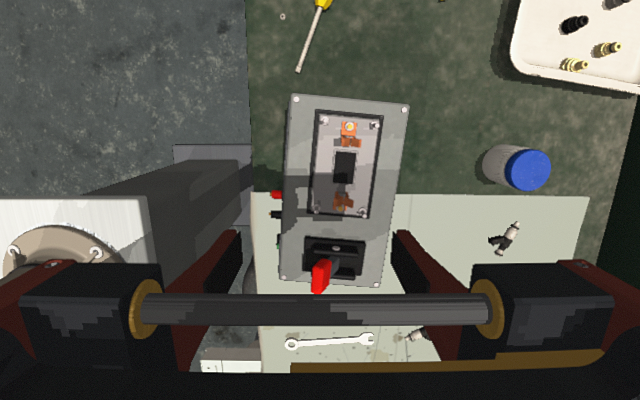

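Wrist picture: case top corners at px (290,95), (409,104), (382,289) and (280,280). Clips are at (348,132) and (341,202), the pad at (344,167) and the red grip at (321,275).

```bash
python3 - <<'E'
from h import *
d=load('w1.png')
C=[(290,95),(409,104),(382,289),(280,280)]
P=np.array([onz(d,c,.07) for c in C]);print(P.round(4))
print('sides',[np.linalg.norm(P[i]-P[(i+1)%4]).round(4) for i in range(4)])
ul=(P[0]+P[1]-P[2]-P[3])[:2];ux=(P[1]+P[2]-P[0]-P[3])[:2]
c=P.mean(0);yw=np.degrees([np.arctan2(-ul[0],ul[1]),np.arctan2(ux[1],ux[0])]);print('centre',c,'yaw',yw)
R=Ro.from_euler('z',yw[0],degrees=True).as_matrix()
o=np.array([c[0],c[1],0])
print('seat',o+R@[0,.045,.112]);
q=lambda v:proj(d,[o+R@np.array(v)])[0].round(1)
print('clips/pad exp',q([0,.0795,.117]),q([0,.0105,.117]),q([0,.045,.088]),'tip',q([-.0278,-.08,.096+.0509]))
im=cv2.cvtColor(d['img'],cv2.COLOR_RGB2HSV)
b=load('t1.png')
p2=[(219.5,187),(311,197.5),(303.5,247),(211,237.4)]
Q=np.array([onz(b,c,.07) for c in p2]);print('top cam centre',Q.mean(0),'tray fuse top',onz(b,(441.5,214),.052))
crop=cv2.resize(np.ascontiguousarray(d['img'][85:300,265:425,::-1]),None,fx=3.7,fy=2.75*1.0 if 0 else 3.7,interpolation=cv2.INTER_CUBIC)
cv2.imwrite('pics/c2.png',crop[:600] if crop.shape[0]<=600 else cv2.resize(np.ascontiguousarray(d['img'][85:300,265:425,::-1]),(446,600),interpolation=cv2.INTER_CUBIC))
E
```

```text
[[0.4042 0.3127 0.07  ]
 [0.5511 0.3028 0.07  ]
 [0.533  0.0449 0.07  ]
 [0.3844 0.0595 0.07  ]]
sides [np.float64(0.1473), np.float64(0.2586), np.float64(0.1493), np.float64(0.254)]
centre [0.46819351 0.18000469 0.07      ] yaw [-4.24337637 -4.74857176]
seat [0.47152321 0.22488133 0.112     ]
clips/pad exp [349.9 142.2] [343.8 201.5] [344.5 168.5] tip [314.3 281.6]
top cam centre [0.46527168 0.17799209 0.07      ] tray fuse top [ 0.48995359 -0.32039404  0.052     ]
```

View pics/c2.png

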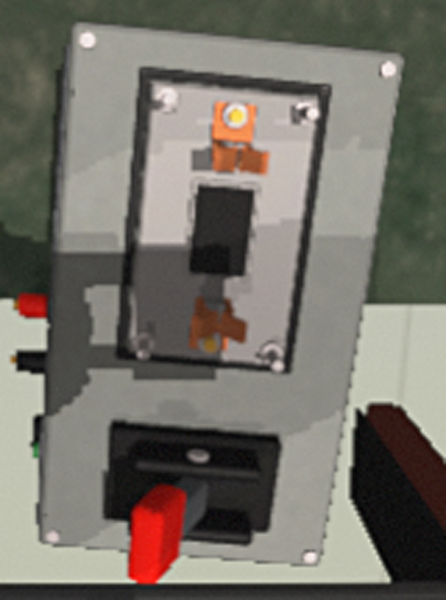

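The pad at px (344.6,167.4) and the clips agree with the pose worked out: seat ≈ (0.4715, 0.225), yaw -4.4°. Now to the fuse.

send_rows([
  {"x": -1, "y": 0.1, "z": 0, "wx": 0, "wy": 0, "wz": 0, "claw": 87},
  {"x": -1, "y": 0.1, "z": 0, "wx": 0, "wy": 0, "wz": 0, "claw": 87},
  {"x": -1, "y": 0.1, "z": 0, "wx": 0, "wy": 0, "wz": 0, "claw": 87},
  {"x": -1, "y": 0.1, "z": 0, "wx": 0, "wy": 0, "wz": 0, "claw": 87},
  {"x": -1, "y": 0.1, "z": 0, "wx": 0, "wy": 0, "wz": 0, "claw": 87},
  {"x": -1, "y": 0.1, "z": 0, "wx": 0, "wy": 0, "wz": 0, "claw": 87},
  {"x": -1, "y": 0.1, "z": 0, "wx": 0, "wy": 0, "wz": 0, "claw": 87},
  {"x": -1, "y": 0.1, "z": 0, "wx": 0, "wy": 0, "wz": 0, "claw": 87},
  {"x": -1, "y": 0.1, "z": 0, "wx": 0, "wy": 0, "wz": 0, "claw": 87},
  {"x": -1, "y": 0.1, "z": 0, "wx": 0, "wy": 0, "wz": 0, "claw": 87},
])

```text
clock: 3.48
ee_pos: [0.4615, -0.0378, 0.2975]
orientation: [-180.0, -0.0, 90.1]
ft_force: [-0.1, -1.1, 0.3]
finger_gap: 0.993
```

send_rows([
  {"x": -1, "y": 0.1, "z": 0.1, "wx": 0, "wy": 0, "wz": 0, "claw": 87},
  {"x": -1, "y": 0.1, "z": 0.1, "wx": 0, "wy": 0, "wz": 0, "claw": 87},
  {"x": -1, "y": 0.1, "z": 0.1, "wx": 0, "wy": 0, "wz": 0, "claw": 87},
  {"x": -1, "y": 0.1, "z": 0.1, "wx": 0, "wy": 0, "wz": 0, "claw": 87},
  {"x": -1, "y": 0.1, "z": 0.1, "wx": 0, "wy": 0, "wz": 0, "claw": 87},
  {"x": -1, "y": 0.1, "z": 0.1, "wx": 0, "wy": 0, "wz": 0, "claw": 87},
  {"x": -1, "y": 0.1, "z": 0.1, "wx": 0, "wy": 0, "wz": 0, "claw": 87},
  {"x": -1, "y": 0.1, "z": 0.1, "wx": 0, "wy": 0, "wz": 0, "claw": 87},
  {"x": -1, "y": 0.1, "z": 0.1, "wx": 0, "wy": 0, "wz": 0, "claw": 87},
  {"x": -1, "y": 0.1, "z": 0.1, "wx": 0, "wy": 0, "wz": 0, "claw": 87},
])

```text
clock: 4.32
ee_pos: [0.4872, -0.2875, 0.2721]
orientation: [-180.0, -0.0, 90.1]
ft_force: [0.5, 0.8, 0.5]
finger_gap: 0.989
```

send_rows([
  {"x": -0.3, "y": 0, "z": 0.3, "wx": 0, "wy": 0, "wz": 0, "claw": 87},
  {"x": -0.3, "y": 0, "z": 0.3, "wx": 0, "wy": 0, "wz": 0, "claw": 87},
  {"x": -0.3, "y": 0, "z": 0.3, "wx": 0, "wy": 0, "wz": 0, "claw": 87},
  {"x": -0.3, "y": 0, "z": 0.3, "wx": 0, "wy": 0, "wz": 0, "claw": 87},
  {"x": -0.3, "y": 0, "z": 0.3, "wx": 0, "wy": 0, "wz": 0, "claw": 87},
  {"x": -0.3, "y": 0, "z": 0.2, "wx": 0, "wy": 0, "wz": 0, "claw": 87},
  {"x": 0, "y": 0, "z": 0, "wx": 0, "wy": 0, "wz": 0, "claw": 87},
  {"x": 0, "y": 0, "z": 0, "wx": 0, "wy": 0, "wz": 0, "claw": 87},
  {"x": 0, "y": 0, "z": 0, "wx": 0, "wy": 0, "wz": 0, "claw": 87},
  {"x": 0, "y": 0, "z": 0, "wx": 0, "wy": 0, "wz": 0, "claw": 87},
])

```text
clock: 5.15
ee_pos: [0.4877, -0.3314, 0.2305]
orientation: [180.0, -0.0, 90.1]
ft_force: [0.4, 0.1, -0.0]
finger_gap: 0.991
```

```bash
python3 - <<'E'
from h import *
d=cam('wrist');save(d,'w2.png');print(proj(d,[.49,-.32,.0515]))
E
```

```text
[[318.16417424 174.22815607]]
```

View pics/w2.png

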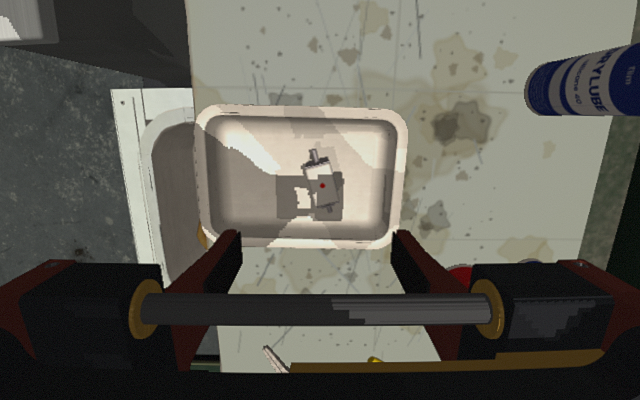

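```bash
python3 - <<'E'
from h import *
d=load('w2.png')
cv2.imwrite('pics/c3.png',cv2.resize(np.ascontiguousarray(d['img'][140:225,280:365,::-1]),(595,595),interpolation=cv2.INTER_CUBIC))
h=cv2.cvtColor(d['img'],cv2.COLOR_RGB2HSV)
m=((h[...,0]<8)|(h[...,0]>172))&(h[...,1]>120)&(h[...,2]>100);m[:170]=0;m[200:]=0;m[:,:300]=0;m[:,345:]=0
v,u=np.nonzero(m);print(len(u),u.mean(),v.mean());print(onz(d,(u.mean(),v.mean()),.0515))
E
```

```text
20 322.1 185.05
[ 0.49459071 -0.33263376  0.0515    ]
```

View pics/c3.png

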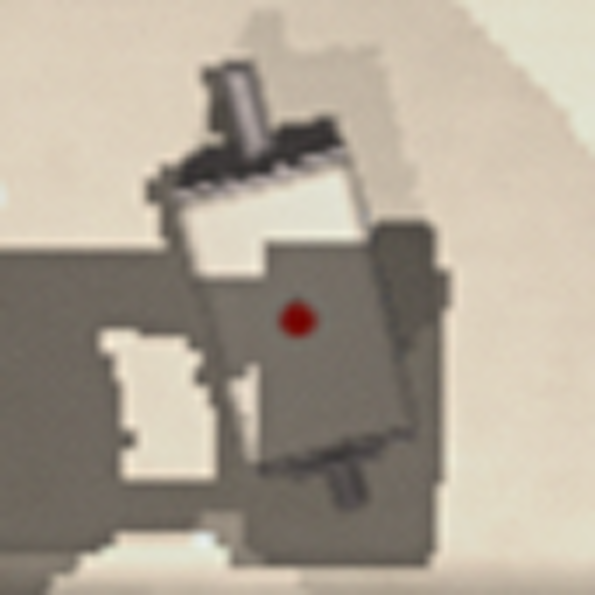

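The red dot marks the fuse's top centre (crop 298,318). The body's top corners are at crop (178,200), (347,160), (410,432) and (258,470).

```bash
python3 - <<'E'
from h import *
d=load('w2.png');b=load('t1.png')
print('topcam dot',onz(b,(446.4,213.8),.0515))
P=np.array([onz(d,(280+x/7,140+y/7),.0515) for x,y in[(178,195),(347,157),(410,432),(258,470)]])
print(P.round(4),P.mean(0),[np.linalg.norm(P[i]-P[(i+1)%4]).round(4) for i in range(4)])
y=P[0]+P[1]-P[2]-P[3];x=P[1]+P[2]-P[0]-P[3];print(np.degrees([np.arctan2(-y[0],y[1]),np.arctan2(x[1],x[0])]))
st()
E
```

```text
topcam dot [ 0.49098874 -0.33453089  0.0515    ]
[[ 0.4755 -0.3127  0.0515]
 [ 0.5028 -0.3064  0.0515]
 [ 0.514  -0.3525  0.0515]
 [ 0.4886 -0.3592  0.0515]] [ 0.49524985 -0.33272546  0.0515    ] [np.float64(0.0281), np.float64(0.0474), np.float64(0.0263), np.float64(0.0483)]
[14.70305011 13.77969822]
{'clock': 5.2, 'joints': [-8.699, 24.852, 49.545, 103.084, -21.295, 61.874, 48.614], 'ee_pos': [0.488, -0.331, 0.231], 'orientation': [179.958, -0.004, 90.132], 'ft_force': [0.124, -1.071, 0.482], 'finger_gap': 0.989}
```

send_rows([
  {"x": -0.1, "y": 0.25, "z": 0.5, "wx": 0, "wy": 0, "wz": -0.3, "claw": 62},
  {"x": 0, "y": 0, "z": 0.5, "wx": 0, "wy": 0, "wz": -0.3, "claw": 62},
  {"x": 0, "y": 0, "z": 0.5, "wx": 0, "wy": 0, "wz": -0.3, "claw": 62},
  {"x": 0, "y": 0, "z": 0.5, "wx": 0, "wy": 0, "wz": -0.3, "claw": 62},
  {"x": 0, "y": 0, "z": 0.5, "wx": 0, "wy": 0, "wz": -0.3, "claw": 62},
  {"x": 0, "y": 0, "z": 0.5, "wx": 0, "wy": 0, "wz": -0.3, "claw": 62},
  {"x": 0, "y": 0, "z": 0.5, "wx": 0, "wy": 0, "wz": -0.3, "claw": 62},
  {"x": 0, "y": 0, "z": 0.5, "wx": 0, "wy": 0, "wz": -0.3, "claw": 62},
  {"x": 0, "y": 0, "z": 0.5, "wx": 0, "wy": 0, "wz": -0.3, "claw": 62},
  {"x": 0, "y": 0, "z": 0.5, "wx": 0, "wy": 0, "wz": -0.2, "claw": 62},
])

```text
clock: 6.03
ee_pos: [0.4941, -0.3339, 0.1049]
orientation: [180.0, 0.0, 104.7]
ft_force: [0.4, -0.3, -0.3]
finger_gap: 0.704
```

send_rows([
  {"x": 0, "y": 0, "z": 0.45, "wx": 0, "wy": 0, "wz": 0, "claw": 62},
  {"x": 0, "y": 0, "z": 0.45, "wx": 0, "wy": 0, "wz": 0, "claw": 62},
  {"x": 0, "y": 0, "z": 0.45, "wx": 0, "wy": 0, "wz": 0, "claw": 62},
  {"x": 0, "y": 0, "z": 0.45, "wx": 0, "wy": 0, "wz": 0, "claw": 62},
  {"x": 0, "y": 0, "z": 0.45, "wx": 0, "wy": 0, "wz": 0, "claw": 62},
  {"x": 0, "y": 0, "z": 0.45, "wx": 0, "wy": 0, "wz": 0, "claw": 62},
  {"x": 0, "y": 0, "z": 0.45, "wx": 0, "wy": 0, "wz": 0, "claw": 62},
  {"x": 0, "y": 0, "z": 0.3, "wx": 0, "wy": 0, "wz": 0, "claw": 62},
  {"x": 0, "y": 0, "z": 0.2, "wx": 0, "wy": 0, "wz": 0, "claw": 62},
  {"x": 0, "y": 0, "z": 0, "wx": 0, "wy": 0, "wz": 0, "claw": 62},
])

```text
clock: 6.87
ee_pos: [0.493, -0.3339, 0.0127]
orientation: [-179.9, -0.1, 104.6]
ft_force: [0.1, 0.7, -0.4]
finger_gap: 0.705
```

send_rows([
  {"x": 0, "y": 0, "z": 0, "wx": 0, "wy": 0, "wz": 0, "claw": 10},
  {"x": 0, "y": 0, "z": 0, "wx": 0, "wy": 0, "wz": 0, "claw": 10},
  {"x": 0, "y": 0, "z": 0, "wx": 0, "wy": 0, "wz": 0, "claw": 10},
  {"x": 0, "y": 0, "z": 0, "wx": 0, "wy": 0, "wz": 0, "claw": 10},
  {"x": 0, "y": 0, "z": 0, "wx": 0, "wy": 0, "wz": 0, "claw": 10},
  {"x": 0, "y": 0, "z": 0, "wx": 0, "wy": 0, "wz": 0, "claw": 10},
  {"x": 0, "y": 0, "z": 0, "wx": 0, "wy": 0, "wz": 0, "claw": 10},
  {"x": 0, "y": 0, "z": 0, "wx": 0, "wy": 0, "wz": 0, "claw": 10},
  {"x": 0, "y": 0, "z": 0, "wx": 0, "wy": 0, "wz": 0, "claw": 10},
  {"x": 0, "y": 0, "z": 0, "wx": 0, "wy": 0, "wz": 0, "claw": 10},
], newtons=58)

```text
clock: 7.7
ee_pos: [0.494, -0.3343, 0.0143]
orientation: [180.0, 0.0, 104.6]
ft_force: [-0.1, 0.8, 6.0]
finger_gap: 0.337
```

```bash
python3 -c "
from h import *
st()"
```

```text
{'clock': 7.7, 'joints': [4.074, 39.957, 32.92, 110.039, -33.15, 39.699, 71.73], 'ee_pos': [0.494, -0.334, 0.014], 'orientation': [179.961, 0.015, 104.596], 'ft_force': [-0.091, 0.841, 5.995], 'finger_gap': 0.337}
```

send_rows([
  {"x": 0, "y": 0, "z": -0.3, "wx": 0, "wy": 0, "wz": 0, "claw": 10},
  {"x": 0, "y": 0, "z": -0.5, "wx": 0, "wy": 0, "wz": 0, "claw": 10},
  {"x": 0, "y": 0, "z": -0.8, "wx": 0, "wy": 0, "wz": 0, "claw": 10},
  {"x": 0, "y": 0, "z": -1, "wx": 0, "wy": 0, "wz": 0, "claw": 10},
  {"x": 0, "y": 0, "z": -1, "wx": 0, "wy": 0, "wz": 0, "claw": 10},
  {"x": 0, "y": 0, "z": -1, "wx": 0, "wy": 0, "wz": 0.2, "claw": 10},
  {"x": 0, "y": 0, "z": -1, "wx": 0, "wy": 0, "wz": 0.6, "claw": 10},
  {"x": 0, "y": 0, "z": -1, "wx": 0, "wy": 0, "wz": 1, "claw": 10},
  {"x": 0, "y": 0, "z": -1, "wx": 0, "wy": 0, "wz": 1, "claw": 10},
  {"x": 0, "y": 0, "z": -0.8, "wx": 0, "wy": 0, "wz": 1, "claw": 10},
])

```text
clock: 8.53
ee_pos: [0.4932, -0.3345, 0.2265]
orientation: [179.9, 0.0, 85.3]
ft_force: [0.3, -0.8, -1.7]
finger_gap: 0.338
```

send_rows([
  {"x": 0.9, "y": -0.1, "z": 0, "wx": 0, "wy": 0, "wz": 0, "claw": 10},
  {"x": 0.9, "y": -0.1, "z": 0, "wx": 0, "wy": 0, "wz": 0, "claw": 10},
  {"x": 0.9, "y": -0.1, "z": 0, "wx": 0, "wy": 0, "wz": 0, "claw": 10},
  {"x": 0.9, "y": -0.1, "z": 0, "wx": 0, "wy": 0, "wz": 0, "claw": 10},
  {"x": 0.9, "y": -0.1, "z": 0, "wx": 0, "wy": 0, "wz": 0, "claw": 10},
  {"x": 0.9, "y": -0.1, "z": 0, "wx": 0, "wy": 0, "wz": 0, "claw": 10},
  {"x": 0.9, "y": -0.1, "z": 0, "wx": 0, "wy": 0, "wz": 0, "claw": 10},
  {"x": 0.9, "y": -0.1, "z": 0, "wx": 0, "wy": 0, "wz": 0, "claw": 10},
  {"x": 0.9, "y": -0.1, "z": 0, "wx": 0, "wy": 0, "wz": 0, "claw": 10},
  {"x": 0.9, "y": -0.1, "z": 0, "wx": 0, "wy": 0, "wz": 0, "claw": 10},
])

```text
clock: 9.37
ee_pos: [0.4851, -0.1072, 0.2243]
orientation: [-180.0, -0.0, 85.5]
ft_force: [0.2, 0.3, -0.5]
finger_gap: 0.336
```

send_rows([
  {"x": 1, "y": -0.2, "z": 0, "wx": 0, "wy": 0, "wz": 0, "claw": 10},
  {"x": 1, "y": -0.2, "z": 0, "wx": 0, "wy": 0, "wz": 0, "claw": 10},
  {"x": 1, "y": -0.2, "z": 0, "wx": 0, "wy": 0, "wz": 0, "claw": 10},
  {"x": 1, "y": -0.2, "z": 0, "wx": 0, "wy": 0, "wz": 0, "claw": 10},
  {"x": 1, "y": -0.2, "z": 0, "wx": 0, "wy": 0, "wz": 0, "claw": 10},
  {"x": 1, "y": -0.2, "z": 0, "wx": 0, "wy": 0, "wz": 0, "claw": 10},
  {"x": 1, "y": -0.2, "z": 0, "wx": 0, "wy": 0, "wz": 0, "claw": 10},
  {"x": 1, "y": -0.2, "z": 0, "wx": 0, "wy": 0, "wz": 0, "claw": 10},
  {"x": 0, "y": 0, "z": 0, "wx": 0, "wy": 0, "wz": 0, "claw": 10},
  {"x": 0, "y": 0, "z": 0, "wx": 0, "wy": 0, "wz": 0, "claw": 10},
])

```text
clock: 10.2
ee_pos: [0.461, 0.0953, 0.2241]
orientation: [-180.0, -0.0, 85.7]
ft_force: [0.1, -0.7, -2.1]
finger_gap: 0.342
```

```bash
python3 - <<'E'
from h import *
st();d=cam('wrist');save(d,'w3.png')
E
```

```text
{'clock': 10.2, 'joints': [-64.24, 9.672, 51.095, 118.41, -9.107, 55.838, -12.659], 'ee_pos': [0.461, 0.095, 0.224], 'orientation': [-179.978, -0.007, 85.741], 'ft_force': [0.139, -0.744, -2.071], 'finger_gap': 0.342}
```

View pics/w3.png

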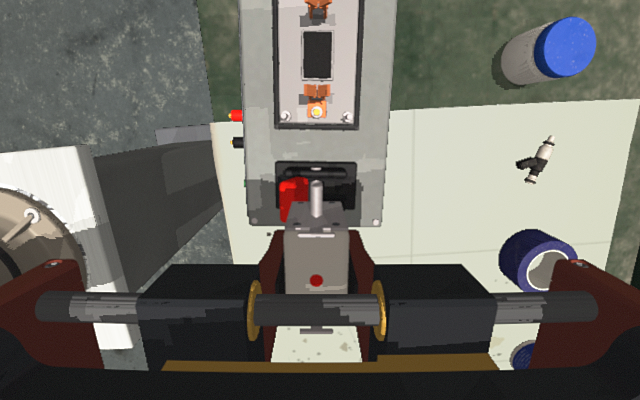

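The fuse is held upright and square. Its front blade tip is at (317,180), the red dot at (316,281), the pad corners at (303,31)-(331,81) and the right clip at (317,93). I'll compute the fuse offset in the hand and the seat.

```bash
python3 - <<'E'
from h import *
d=load('w3.png');w=load('w1.png');s=ctrl.read_state()
Rt=Ro.from_euler('xyz',s['orientation'],degrees=True).as_matrix();p=np.array(s['ee_pos'])
h=cv2.cvtColor(d['img'],cv2.COLOR_RGB2HSV)
m=((h[...,0]<8)|(h[...,0]>172))&(h[...,1]>120)&(h[...,2]>60);m[:270]=0;m[292:]=0;m[:,:305]=0;m[:,328:]=0
v,u=np.nonzero(m);uv=(u.mean(),v.mean());print(uv,'dot tool',Rt.T@(onz(d,uv,p[2]+.0372)-p))
print('blade tip tool',Rt.T@(onz(d,(317,180),p[2]+.0132+.003)-p))
def tri(a,b):
    c1,r1=ray(w,a);c2,r2=ray(d,b);k=np.linalg.lstsq(np.c_[r1,-r2],c2-c1,rcond=None)[0];x,y=c1+k[0]*r1,c2+k[1]*r2;return (x+y)/2,np.linalg.norm(x-y)
# pad centroid dark mask each view
def pad(D,x0,x1,y0,y1):
    g=D['img'].max(2);m=np.zeros_like(g);m[y0:y1,x0:x1]=(g[y0:y1,x0:x1]<60)*255
    n,l,st_,c=cv2.connectedComponentsWithStats(m);i=1+st_[1:,4].argmax();print(st_[i]);return c[i]
a=pad(w,328,362,146,188);b=pad(d,294,340,22,92);print(a,b,tri(a,b))
for z in(.079,.088,.097):print(z,onz(w,a,z),onz(d,b,z))
# case yaw from w3 long case edges
print('case edges',onz(d,(247,215),.07),onz(d,(383,222),.07))
E
```

```text
(np.float64(315.936), np.float64(280.312)) dot tool [ 0.00242003 -0.00044441 -0.03720006]
blade tip tool [ 4.53423512e-02 -4.55298010e-05 -1.62030415e-02]
[333 152  23  33 613]
[ 304   32   27   46 1219]
[343.78140294 167.68189233] [316.91960623  54.17883511] (array([0.47102142, 0.22550754, 0.08516574]), np.float64(0.0002744117687940619))
0.079 [0.47145151 0.22449212 0.079     ] [0.47125163 0.22670642 0.079     ]
0.088 [0.47062729 0.22593362 0.088     ] [0.47111118 0.225001   0.088     ]
0.097 [0.46980308 0.22737511 0.097     ] [0.47097073 0.22329557 0.097     ]
case edges [0.38260412 0.07152329 0.07      ] [0.53183496 0.0523015  0.07      ]
```

send_rows([
  {"x": 0.7, "y": 0, "z": 0, "wx": 0, "wy": 0, "wz": 0, "claw": 10},
  {"x": 0.7, "y": 0, "z": 0, "wx": 0, "wy": 0, "wz": 0, "claw": 10},
  {"x": 0.7, "y": 0, "z": 0, "wx": 0, "wy": 0, "wz": 0, "claw": 10},
  {"x": 0.7, "y": 0, "z": 0, "wx": 0, "wy": 0, "wz": 0, "claw": 10},
  {"x": 0.7, "y": 0, "z": 0, "wx": 0, "wy": 0, "wz": 0, "claw": 10},
  {"x": 0.7, "y": 0, "z": 0.4, "wx": 0, "wy": 0, "wz": 0, "claw": 10},
  {"x": 0.6, "y": 0, "z": 0.4, "wx": 0, "wy": 0, "wz": 0, "claw": 10},
  {"x": 0.3, "y": 0, "z": 0.4, "wx": 0, "wy": 0, "wz": 0, "claw": 10},
  {"x": 0, "y": 0, "z": 0.4, "wx": 0, "wy": 0, "wz": 0, "claw": 10},
  {"x": 0, "y": 0, "z": 0.3, "wx": 0, "wy": 0, "wz": 0, "claw": 10},
])

```text
clock: 11.08
ee_pos: [0.4708, 0.2215, 0.175]
orientation: [-180.0, 0.1, 85.6]
ft_force: [-1.0, -0.6, -1.3]
finger_gap: 0.342
```

send_rows([
  {"x": 0, "y": 0, "z": 0.2, "wx": 0, "wy": 0, "wz": 0, "claw": 10},
  {"x": 0, "y": 0, "z": 0.2, "wx": 0, "wy": 0, "wz": 0, "claw": 10},
  {"x": 0, "y": 0, "z": 0.2, "wx": 0, "wy": 0, "wz": 0, "claw": 10},
  {"x": 0, "y": 0, "z": 0.2, "wx": 0, "wy": 0, "wz": 0, "claw": 10},
  {"x": 0, "y": 0, "z": 0.1, "wx": 0, "wy": 0, "wz": 0, "claw": 10},
  {"x": 0, "y": 0, "z": 0, "wx": 0, "wy": 0, "wz": 0, "claw": 10},
  {"x": 0, "y": 0, "z": 0, "wx": 0, "wy": 0, "wz": 0, "claw": 10},
  {"x": 0, "y": 0, "z": 0, "wx": 0, "wy": 0, "wz": 0, "claw": 10},
  {"x": 0, "y": 0, "z": 0, "wx": 0, "wy": 0, "wz": 0, "claw": 10},
  {"x": 0, "y": 0, "z": 0, "wx": 0, "wy": 0, "wz": 0, "claw": 10},
])

```text
clock: 11.92
ee_pos: [0.4714, 0.2218, 0.1541]
orientation: [180.0, -0.0, 85.6]
ft_force: [0.6, 0.5, -1.2]
finger_gap: 0.34
```

```bash
python3 - <<'E'
from h import *
st();d=cam('wrist');save(d,'w4.png')
s=cam('scene');save(s,'s4.png')
A=cv2.resize(np.ascontiguousarray(d['img'][130:380,220:420,::-1]),(400,500));B=cv2.resize(np.ascontiguousarray(s['img'][160:260,240:320,::-1]),(400,500),interpolation=cv2.INTER_CUBIC)
cv2.imwrite('pics/c4.png',np.hstack([A,B]))
E
```

```text
{'clock': 11.917, 'joints': [-66.681, 21.897, 43.399, 116.131, -19.772, 49.292, -16.632], 'ee_pos': [0.471, 0.222, 0.154], 'orientation': [179.985, -0.022, 85.597], 'ft_force': [0.638, 0.514, -1.201], 'finger_gap': 0.34}
```

View pics/c4.png

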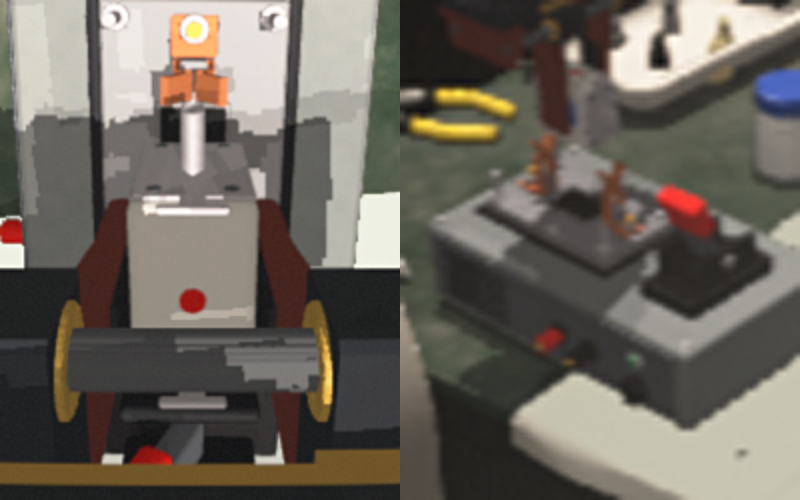

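The blade (crop x 193) lines up with the left clip's gap (194), and the scene view shows the fuse above the deck. Next I'll check the lengthwise offset numerically.

```bash
python3 - <<'E'
from h import *
d=load('w4.png');s=ctrl.read_state();Rt=Ro.from_euler('xyz',s['orientation'],degrees=True).as_matrix();p=np.array(s['ee_pos'])
for z in(.114,.122):print('clip tool',(Rt.T@(onz(d,(317,173),z)-p)).round(4))
print('tip',(Rt.T@(onz(d,(316.5,182),p[2]+.0132+.004)-p)).round(4))
print('dot',(Rt.T@(onz(d,(316.5,280.5),p[2]+.0372)-p)).round(4))
print('screw/bolt etc seat est tool',(Rt.T@(np.array([.471,.2255,.1])-p)).round(4))
E
```

```text
clip tool [0.0376 0.0005 0.0401]
clip tool [0.039  0.0005 0.0321]
tip [ 0.0433  0.0001 -0.0172]
dot [ 0.0011  0.0001 -0.0372]
screw/bolt etc seat est tool [ 0.0037 -0.0006  0.0541]
```

send_rows([
  {"x": 0.05, "y": 0, "z": 0.2, "wx": 0, "wy": 0, "wz": 0, "claw": 10},
  {"x": 0, "y": 0, "z": 0.2, "wx": 0, "wy": 0, "wz": 0, "claw": 10},
  {"x": 0, "y": 0, "z": 0.2, "wx": 0, "wy": 0, "wz": 0, "claw": 10},
  {"x": 0, "y": 0, "z": 0.1, "wx": 0, "wy": 0, "wz": 0, "claw": 10},
  {"x": 0, "y": 0, "z": 0.1, "wx": 0, "wy": 0, "wz": 0, "claw": 10},
  {"x": 0, "y": 0, "z": 0.1, "wx": 0, "wy": 0, "wz": 0, "claw": 10},
  {"x": 0, "y": 0, "z": 0.1, "wx": 0, "wy": 0, "wz": 0, "claw": 10},
  {"x": 0, "y": 0, "z": 0.1, "wx": 0, "wy": 0, "wz": 0, "claw": 10},
  {"x": 0, "y": 0, "z": 0, "wx": 0, "wy": 0, "wz": 0, "claw": 10},
  {"x": 0, "y": 0, "z": 0, "wx": 0, "wy": 0, "wz": 0, "claw": 10},
])

```text
clock: 12.85
ee_pos: [0.4713, 0.2229, 0.1263]
orientation: [-180.0, 0.0, 85.6]
ft_force: [-0.1, -0.1, -1.2]
finger_gap: 0.338
```

send_rows([
  {"x": 0, "y": 0, "z": 0.02, "wx": 0, "wy": 0, "wz": 0, "claw": 10},
  {"x": 0, "y": 0, "z": 0.02, "wx": 0, "wy": 0, "wz": 0, "claw": 10},
  {"x": 0, "y": 0, "z": 0.02, "wx": 0, "wy": 0, "wz": 0, "claw": 10},
  {"x": 0, "y": 0, "z": 0.02, "wx": 0, "wy": 0, "wz": 0, "claw": 10},
  {"x": 0, "y": 0, "z": 0.02, "wx": 0, "wy": 0, "wz": 0, "claw": 10},
  {"x": 0, "y": 0, "z": 0.02, "wx": 0, "wy": 0, "wz": 0, "claw": 10},
  {"x": 0, "y": 0, "z": 0, "wx": 0, "wy": 0, "wz": 0, "claw": 10},
  {"x": 0, "y": 0, "z": 0, "wx": 0, "wy": 0, "wz": 0, "claw": 10},
  {"x": 0, "y": 0, "z": 0, "wx": 0, "wy": 0, "wz": 0, "claw": 10},
  {"x": 0, "y": 0, "z": 0, "wx": 0, "wy": 0, "wz": 0, "claw": 10},
])

```text
clock: 13.68
ee_pos: [0.4713, 0.2229, 0.1234]
orientation: [-180.0, -0.0, 85.6]
ft_force: [0.1, 0.5, -1.4]
finger_gap: 0.342
```

send_rows([
  {"x": 0, "y": 0, "z": 0.02, "wx": 0, "wy": 0, "wz": 0, "claw": 10},
  {"x": 0, "y": 0, "z": 0.02, "wx": 0, "wy": 0, "wz": 0, "claw": 10},
  {"x": 0, "y": 0, "z": 0.02, "wx": 0, "wy": 0, "wz": 0, "claw": 10},
  {"x": 0, "y": 0, "z": 0.02, "wx": 0, "wy": 0, "wz": 0, "claw": 10},
  {"x": 0, "y": 0, "z": 0.02, "wx": 0, "wy": 0, "wz": 0, "claw": 10},
  {"x": 0, "y": 0, "z": 0.02, "wx": 0, "wy": 0, "wz": 0, "claw": 10},
  {"x": 0, "y": 0, "z": 0, "wx": 0, "wy": 0, "wz": 0, "claw": 10},
  {"x": 0, "y": 0, "z": 0, "wx": 0, "wy": 0, "wz": 0, "claw": 10},
  {"x": 0, "y": 0, "z": 0, "wx": 0, "wy": 0, "wz": 0, "claw": 10},
  {"x": 0, "y": 0, "z": 0, "wx": 0, "wy": 0, "wz": 0, "claw": 10},
])

```text
clock: 14.52
ee_pos: [0.4713, 0.2229, 0.1204]
orientation: [-180.0, -0.0, 85.6]
ft_force: [-0.6, -0.6, -1.8]
finger_gap: 0.34
```

send_rows([
  {"x": 0, "y": 0, "z": 0.02, "wx": 0, "wy": 0, "wz": 0, "claw": 10},
  {"x": 0, "y": 0, "z": 0.02, "wx": 0, "wy": 0, "wz": 0, "claw": 10},
  {"x": 0, "y": 0, "z": 0.02, "wx": 0, "wy": 0, "wz": 0, "claw": 10},
  {"x": 0, "y": 0, "z": 0.02, "wx": 0, "wy": 0, "wz": 0, "claw": 10},
  {"x": 0, "y": 0, "z": 0.02, "wx": 0, "wy": 0, "wz": 0, "claw": 10},
  {"x": 0, "y": 0, "z": 0, "wx": 0, "wy": 0, "wz": 0, "claw": 10},
  {"x": 0, "y": 0, "z": 0, "wx": 0, "wy": 0, "wz": 0, "claw": 10},
  {"x": 0, "y": 0, "z": 0, "wx": 0, "wy": 0, "wz": 0, "claw": 10},
  {"x": 0, "y": 0, "z": 0, "wx": 0, "wy": 0, "wz": 0, "claw": 10},
  {"x": 0, "y": 0, "z": 0, "wx": 0, "wy": 0, "wz": 0, "claw": 10},
])

```text
clock: 15.35
ee_pos: [0.4714, 0.223, 0.1179]
orientation: [180.0, -0.0, 85.6]
ft_force: [-0.1, -0.4, -1.4]
finger_gap: 0.338
```

send_rows([
  {"x": 0, "y": 0, "z": 0.02, "wx": 0, "wy": 0, "wz": 0, "claw": 10},
  {"x": 0, "y": 0, "z": 0.02, "wx": 0, "wy": 0, "wz": 0, "claw": 10},
  {"x": 0, "y": 0, "z": 0.02, "wx": 0, "wy": 0, "wz": 0, "claw": 10},
  {"x": 0, "y": 0, "z": 0.02, "wx": 0, "wy": 0, "wz": 0, "claw": 10},
  {"x": 0, "y": 0, "z": 0.02, "wx": 0, "wy": 0, "wz": 0, "claw": 10},
  {"x": 0, "y": 0, "z": 0.02, "wx": 0, "wy": 0, "wz": 0, "claw": 10},
  {"x": 0, "y": 0, "z": 0, "wx": 0, "wy": 0, "wz": 0, "claw": 10},
  {"x": 0, "y": 0, "z": 0, "wx": 0, "wy": 0, "wz": 0, "claw": 10},
  {"x": 0, "y": 0, "z": 0, "wx": 0, "wy": 0, "wz": 0, "claw": 10},
  {"x": 0, "y": 0, "z": 0, "wx": 0, "wy": 0, "wz": 0, "claw": 10},
])

```text
clock: 16.18
ee_pos: [0.4713, 0.2229, 0.1149]
orientation: [-180.0, -0.0, 85.6]
ft_force: [-0.4, -0.6, -1.3]
finger_gap: 0.341
```

send_rows([
  {"x": 0, "y": 0, "z": 0.02, "wx": 0, "wy": 0, "wz": 0, "claw": 10},
  {"x": 0, "y": 0, "z": 0.02, "wx": 0, "wy": 0, "wz": 0, "claw": 10},
  {"x": 0, "y": 0, "z": 0.02, "wx": 0, "wy": 0, "wz": 0, "claw": 10},
  {"x": 0, "y": 0, "z": 0.02, "wx": 0, "wy": 0, "wz": 0, "claw": 10},
  {"x": 0, "y": 0, "z": 0, "wx": 0, "wy": 0, "wz": 0, "claw": 10},
  {"x": 0, "y": 0, "z": 0, "wx": 0, "wy": 0, "wz": 0, "claw": 10},
  {"x": 0, "y": 0, "z": 0, "wx": 0, "wy": 0, "wz": 0, "claw": 10},
  {"x": 0, "y": 0, "z": 0, "wx": 0, "wy": 0, "wz": 0, "claw": 10},
  {"x": 0, "y": 0, "z": 0, "wx": 0, "wy": 0, "wz": 0, "claw": 10},
  {"x": 0, "y": 0, "z": 0, "wx": 0, "wy": 0, "wz": 0, "claw": 10},
])

```text
clock: 17.02
ee_pos: [0.4715, 0.223, 0.113]
orientation: [180.0, -0.0, 85.6]
ft_force: [0.8, 0.7, 1.9]
finger_gap: 0.34
```

Ridge contact is at TCP z ≈ 0.114, which puts home at about 0.097.

send_rows([
  {"x": 0, "y": 0, "z": 0.02, "wx": 0, "wy": 0, "wz": 0, "claw": 10},
  {"x": 0, "y": 0, "z": 0.02, "wx": 0, "wy": 0, "wz": 0, "claw": 10},
  {"x": 0, "y": 0, "z": 0.02, "wx": 0, "wy": 0, "wz": 0, "claw": 10},
  {"x": 0, "y": 0, "z": 0.02, "wx": 0, "wy": 0, "wz": 0, "claw": 10},
  {"x": 0, "y": 0, "z": 0, "wx": 0, "wy": 0, "wz": 0, "claw": 10},
  {"x": 0, "y": 0, "z": 0, "wx": 0, "wy": 0, "wz": 0, "claw": 10},
  {"x": 0, "y": 0, "z": 0, "wx": 0, "wy": 0, "wz": 0, "claw": 10},
  {"x": 0, "y": 0, "z": 0, "wx": 0, "wy": 0, "wz": 0, "claw": 10},
  {"x": 0, "y": 0, "z": 0, "wx": 0, "wy": 0, "wz": 0, "claw": 10},
  {"x": 0, "y": 0, "z": 0, "wx": 0, "wy": 0, "wz": 0, "claw": 10},
])

```text
clock: 17.85
ee_pos: [0.4715, 0.223, 0.111]
orientation: [180.0, -0.0, 85.6]
ft_force: [-0.4, 0.4, 5.8]
finger_gap: 0.335
```

send_rows([
  {"x": 0, "y": 0, "z": 0.02, "wx": 0, "wy": 0, "wz": 0, "claw": 10},
  {"x": 0, "y": 0, "z": 0.02, "wx": 0, "wy": 0, "wz": 0, "claw": 10},
  {"x": 0, "y": 0, "z": 0.02, "wx": 0, "wy": 0, "wz": 0, "claw": 10},
  {"x": 0, "y": 0, "z": 0.02, "wx": 0, "wy": 0, "wz": 0, "claw": 10},
  {"x": 0, "y": 0, "z": 0, "wx": 0, "wy": 0, "wz": 0, "claw": 10},
  {"x": 0, "y": 0, "z": 0, "wx": 0, "wy": 0, "wz": 0, "claw": 10},
  {"x": 0, "y": 0, "z": 0, "wx": 0, "wy": 0, "wz": 0, "claw": 10},
  {"x": 0, "y": 0, "z": 0, "wx": 0, "wy": 0, "wz": 0, "claw": 10},
  {"x": 0, "y": 0, "z": 0, "wx": 0, "wy": 0, "wz": 0, "claw": 10},
  {"x": 0, "y": 0, "z": 0, "wx": 0, "wy": 0, "wz": 0, "claw": 10},
])

```text
clock: 18.68
ee_pos: [0.4711, 0.2228, 0.1087]
orientation: [-180.0, 0.0, 85.6]
ft_force: [0.3, -0.0, -3.8]
finger_gap: 0.337
```

send_rows([
  {"x": 0, "y": 0, "z": 0.02, "wx": 0, "wy": 0, "wz": 0, "claw": 10},
  {"x": 0, "y": 0, "z": 0.02, "wx": 0, "wy": 0, "wz": 0, "claw": 10},
  {"x": 0, "y": 0, "z": 0.02, "wx": 0, "wy": 0, "wz": 0, "claw": 10},
  {"x": 0, "y": 0, "z": 0.02, "wx": 0, "wy": 0, "wz": 0, "claw": 10},
  {"x": 0, "y": 0, "z": 0.02, "wx": 0, "wy": 0, "wz": 0, "claw": 10},
  {"x": 0, "y": 0, "z": 0.02, "wx": 0, "wy": 0, "wz": 0, "claw": 10},
  {"x": 0, "y": 0, "z": 0.02, "wx": 0, "wy": 0, "wz": 0, "claw": 10},
  {"x": 0, "y": 0, "z": 0.02, "wx": 0, "wy": 0, "wz": 0, "claw": 10},
  {"x": 0, "y": 0, "z": 0, "wx": 0, "wy": 0, "wz": 0, "claw": 10},
  {"x": 0, "y": 0, "z": 0, "wx": 0, "wy": 0, "wz": 0, "claw": 10},
])

```text
clock: 19.52
ee_pos: [0.4713, 0.2229, 0.1048]
orientation: [-180.0, 0.0, 85.6]
ft_force: [1.2, -1.2, 0.1]
finger_gap: 0.338
```

send_rows([
  {"x": 0, "y": 0, "z": 0.02, "wx": 0, "wy": 0, "wz": 0, "claw": 10},
  {"x": 0, "y": 0, "z": 0.02, "wx": 0, "wy": 0, "wz": 0, "claw": 10},
  {"x": 0, "y": 0, "z": 0.02, "wx": 0, "wy": 0, "wz": 0, "claw": 10},
  {"x": 0, "y": 0, "z": 0.02, "wx": 0, "wy": 0, "wz": 0, "claw": 10},
  {"x": 0, "y": 0, "z": 0, "wx": 0, "wy": 0, "wz": 0, "claw": 10},
  {"x": 0, "y": 0, "z": 0, "wx": 0, "wy": 0, "wz": 0, "claw": 10},
  {"x": 0, "y": 0, "z": 0, "wx": 0, "wy": 0, "wz": 0, "claw": 10},
  {"x": 0, "y": 0, "z": 0, "wx": 0, "wy": 0, "wz": 0, "claw": 10},
  {"x": 0, "y": 0, "z": 0, "wx": 0, "wy": 0, "wz": 0, "claw": 10},
  {"x": 0, "y": 0, "z": 0, "wx": 0, "wy": 0, "wz": 0, "claw": 10},
])

```text
clock: 20.35
ee_pos: [0.4712, 0.2229, 0.1028]
orientation: [-180.0, 0.0, 85.6]
ft_force: [0.3, 0.7, -2.3]
finger_gap: 0.343
```

send_rows([
  {"x": 0, "y": 0, "z": 0.02, "wx": 0, "wy": 0, "wz": 0, "claw": 10},
  {"x": 0, "y": 0, "z": 0.02, "wx": 0, "wy": 0, "wz": 0, "claw": 10},
  {"x": 0, "y": 0, "z": 0.02, "wx": 0, "wy": 0, "wz": 0, "claw": 10},
  {"x": 0, "y": 0, "z": 0.02, "wx": 0, "wy": 0, "wz": 0, "claw": 10},
  {"x": 0, "y": 0, "z": 0, "wx": 0, "wy": 0, "wz": 0, "claw": 10},
  {"x": 0, "y": 0, "z": 0, "wx": 0, "wy": 0, "wz": 0, "claw": 10},
  {"x": 0, "y": 0, "z": 0, "wx": 0, "wy": 0, "wz": 0, "claw": 10},
  {"x": 0, "y": 0, "z": 0, "wx": 0, "wy": 0, "wz": 0, "claw": 10},
  {"x": 0, "y": 0, "z": 0, "wx": 0, "wy": 0, "wz": 0, "claw": 10},
  {"x": 0, "y": 0, "z": 0, "wx": 0, "wy": 0, "wz": 0, "claw": 10},
])

```text
clock: 21.18
ee_pos: [0.4713, 0.2229, 0.1008]
orientation: [-180.0, 0.0, 85.6]
ft_force: [-0.0, 0.8, -1.9]
finger_gap: 0.335
```

send_rows([
  {"x": 0, "y": 0, "z": 0.02, "wx": 0, "wy": 0, "wz": 0, "claw": 10},
  {"x": 0, "y": 0, "z": 0, "wx": 0, "wy": 0, "wz": 0, "claw": 10},
  {"x": 0, "y": 0, "z": 0.02, "wx": 0, "wy": 0, "wz": 0, "claw": 10},
  {"x": 0, "y": 0, "z": 0, "wx": 0, "wy": 0, "wz": 0, "claw": 10},
  {"x": 0, "y": 0, "z": 0, "wx": 0, "wy": 0, "wz": 0, "claw": 10},
  {"x": 0, "y": 0, "z": 0, "wx": 0, "wy": 0, "wz": 0, "claw": 10},
  {"x": 0, "y": 0, "z": 0, "wx": 0, "wy": 0, "wz": 0, "claw": 10},
  {"x": 0, "y": 0, "z": 0, "wx": 0, "wy": 0, "wz": 0, "claw": 10},
  {"x": 0, "y": 0, "z": 0, "wx": 0, "wy": 0, "wz": 0, "claw": 10},
  {"x": 0, "y": 0, "z": 0, "wx": 0, "wy": 0, "wz": 0, "claw": 10},
])

```text
clock: 22.02
ee_pos: [0.4713, 0.2229, 0.0999]
orientation: [-180.0, -0.0, 85.6]
ft_force: [0.9, 0.1, -0.2]
finger_gap: 0.341
```

send_rows([
  {"x": 0, "y": 0, "z": 0.02, "wx": 0, "wy": 0, "wz": 0, "claw": 10},
  {"x": 0, "y": 0, "z": 0, "wx": 0, "wy": 0, "wz": 0, "claw": 10},
  {"x": 0, "y": 0, "z": 0.02, "wx": 0, "wy": 0, "wz": 0, "claw": 10},
  {"x": 0, "y": 0, "z": 0, "wx": 0, "wy": 0, "wz": 0, "claw": 10},
  {"x": 0, "y": 0, "z": 0, "wx": 0, "wy": 0, "wz": 0, "claw": 10},
  {"x": 0, "y": 0, "z": 0, "wx": 0, "wy": 0, "wz": 0, "claw": 10},
  {"x": 0, "y": 0, "z": 0, "wx": 0, "wy": 0, "wz": 0, "claw": 10},
  {"x": 0, "y": 0, "z": 0, "wx": 0, "wy": 0, "wz": 0, "claw": 10},
  {"x": 0, "y": 0, "z": 0, "wx": 0, "wy": 0, "wz": 0, "claw": 10},
  {"x": 0, "y": 0, "z": 0, "wx": 0, "wy": 0, "wz": 0, "claw": 10},
])

```text
clock: 22.85
ee_pos: [0.4711, 0.2228, 0.0987]
orientation: [-180.0, 0.0, 85.6]
ft_force: [0.8, -0.3, -6.1]
finger_gap: 0.337
```

The force has turned to -6 N, so the leaves are pulling down: the snap has begun. Half-millimetre steps from here.

send_rows([
  {"x": 0, "y": 0, "z": 0.02, "wx": 0, "wy": 0, "wz": 0, "claw": 10},
  {"x": 0, "y": 0, "z": 0, "wx": 0, "wy": 0, "wz": 0, "claw": 10},
  {"x": 0, "y": 0, "z": 0, "wx": 0, "wy": 0, "wz": 0, "claw": 10},
  {"x": 0, "y": 0, "z": 0, "wx": 0, "wy": 0, "wz": 0, "claw": 10},
  {"x": 0, "y": 0, "z": 0, "wx": 0, "wy": 0, "wz": 0, "claw": 10},
  {"x": 0, "y": 0, "z": 0, "wx": 0, "wy": 0, "wz": 0, "claw": 10},
  {"x": 0, "y": 0, "z": 0, "wx": 0, "wy": 0, "wz": 0, "claw": 10},
  {"x": 0, "y": 0, "z": 0, "wx": 0, "wy": 0, "wz": 0, "claw": 10},
  {"x": 0, "y": 0, "z": 0, "wx": 0, "wy": 0, "wz": 0, "claw": 10},
  {"x": 0, "y": 0, "z": 0, "wx": 0, "wy": 0, "wz": 0, "claw": 10},
])

```text
clock: 23.68
ee_pos: [0.4713, 0.2229, 0.0984]
orientation: [-180.0, 0.0, 85.6]
ft_force: [0.1, -0.6, -5.0]
finger_gap: 0.334
```

send_rows([
  {"x": 0, "y": 0, "z": 0.02, "wx": 0, "wy": 0, "wz": 0, "claw": 10},
  {"x": 0, "y": 0, "z": 0, "wx": 0, "wy": 0, "wz": 0, "claw": 10},
  {"x": 0, "y": 0, "z": 0, "wx": 0, "wy": 0, "wz": 0, "claw": 10},
  {"x": 0, "y": 0, "z": 0, "wx": 0, "wy": 0, "wz": 0, "claw": 10},
  {"x": 0, "y": 0, "z": 0, "wx": 0, "wy": 0, "wz": 0, "claw": 10},
  {"x": 0, "y": 0, "z": 0, "wx": 0, "wy": 0, "wz": 0, "claw": 10},
  {"x": 0, "y": 0, "z": 0, "wx": 0, "wy": 0, "wz": 0, "claw": 10},
  {"x": 0, "y": 0, "z": 0, "wx": 0, "wy": 0, "wz": 0, "claw": 10},
  {"x": 0, "y": 0, "z": 0, "wx": 0, "wy": 0, "wz": 0, "claw": 10},
  {"x": 0, "y": 0, "z": 0, "wx": 0, "wy": 0, "wz": 0, "claw": 10},
])

```text
clock: 24.52
ee_pos: [0.4713, 0.2229, 0.0979]
orientation: [-180.0, -0.0, 85.6]
ft_force: [0.6, -0.2, -5.6]
finger_gap: 0.343
```

send_rows([
  {"x": 0, "y": 0, "z": 0.02, "wx": 0, "wy": 0, "wz": 0, "claw": 10},
  {"x": 0, "y": 0, "z": 0, "wx": 0, "wy": 0, "wz": 0, "claw": 10},
  {"x": 0, "y": 0, "z": 0, "wx": 0, "wy": 0, "wz": 0, "claw": 10},
  {"x": 0, "y": 0, "z": 0, "wx": 0, "wy": 0, "wz": 0, "claw": 10},
  {"x": 0, "y": 0, "z": 0, "wx": 0, "wy": 0, "wz": 0, "claw": 10},
  {"x": 0, "y": 0, "z": 0, "wx": 0, "wy": 0, "wz": 0, "claw": 10},
  {"x": 0, "y": 0, "z": 0, "wx": 0, "wy": 0, "wz": 0, "claw": 10},
  {"x": 0, "y": 0, "z": 0, "wx": 0, "wy": 0, "wz": 0, "claw": 10},
  {"x": 0, "y": 0, "z": 0, "wx": 0, "wy": 0, "wz": 0, "claw": 10},
  {"x": 0, "y": 0, "z": 0, "wx": 0, "wy": 0, "wz": 0, "claw": 10},
])

```text
clock: 25.35
ee_pos: [0.4713, 0.223, 0.0974]
orientation: [180.0, -0.0, 85.6]
ft_force: [0.5, 0.2, -5.4]
finger_gap: 0.338
```

send_rows([
  {"x": 0, "y": 0, "z": 0.02, "wx": 0, "wy": 0, "wz": 0, "claw": 10},
  {"x": 0, "y": 0, "z": 0, "wx": 0, "wy": 0, "wz": 0, "claw": 10},
  {"x": 0, "y": 0, "z": 0, "wx": 0, "wy": 0, "wz": 0, "claw": 10},
  {"x": 0, "y": 0, "z": 0, "wx": 0, "wy": 0, "wz": 0, "claw": 10},
  {"x": 0, "y": 0, "z": 0, "wx": 0, "wy": 0, "wz": 0, "claw": 10},
  {"x": 0, "y": 0, "z": 0, "wx": 0, "wy": 0, "wz": 0, "claw": 10},
  {"x": 0, "y": 0, "z": 0, "wx": 0, "wy": 0, "wz": 0, "claw": 10},
  {"x": 0, "y": 0, "z": 0, "wx": 0, "wy": 0, "wz": 0, "claw": 10},
  {"x": 0, "y": 0, "z": 0, "wx": 0, "wy": 0, "wz": 0, "claw": 10},
  {"x": 0, "y": 0, "z": 0, "wx": 0, "wy": 0, "wz": 0, "claw": 10},
])

```text
clock: 26.18
ee_pos: [0.4714, 0.2229, 0.0969]
orientation: [180.0, -0.0, 85.6]
ft_force: [1.1, -0.1, -3.2]
finger_gap: 0.337
```

send_rows([
  {"x": 0, "y": 0, "z": 0.02, "wx": 0, "wy": 0, "wz": 0, "claw": 10},
  {"x": 0, "y": 0, "z": 0, "wx": 0, "wy": 0, "wz": 0, "claw": 10},
  {"x": 0, "y": 0, "z": 0, "wx": 0, "wy": 0, "wz": 0, "claw": 10},
  {"x": 0, "y": 0, "z": 0, "wx": 0, "wy": 0, "wz": 0, "claw": 10},
  {"x": 0, "y": 0, "z": 0, "wx": 0, "wy": 0, "wz": 0, "claw": 10},
  {"x": 0, "y": 0, "z": 0, "wx": 0, "wy": 0, "wz": 0, "claw": 10},
  {"x": 0, "y": 0, "z": 0, "wx": 0, "wy": 0, "wz": 0, "claw": 10},
  {"x": 0, "y": 0, "z": 0, "wx": 0, "wy": 0, "wz": 0, "claw": 10},
  {"x": 0, "y": 0, "z": 0, "wx": 0, "wy": 0, "wz": 0, "claw": 10},
  {"x": 0, "y": 0, "z": 0, "wx": 0, "wy": 0, "wz": 0, "claw": 10},
])

```text
clock: 27.02
ee_pos: [0.4714, 0.2229, 0.0967]
orientation: [-180.0, -0.0, 85.6]
ft_force: [-3.1, -2.1, 6.1]
finger_gap: 0.339
```

The force jumped to +6 N within 0.3 mm, so that is the firm pad. The fuse is home, so I'll release it and rise.

send_rows([
  {"x": 0, "y": 0, "z": 0, "wx": 0, "wy": 0, "wz": 0, "claw": 60},
  {"x": 0, "y": 0, "z": 0, "wx": 0, "wy": 0, "wz": 0, "claw": 60},
  {"x": 0, "y": 0, "z": 0, "wx": 0, "wy": 0, "wz": 0, "claw": 60},
  {"x": 0, "y": 0, "z": 0, "wx": 0, "wy": 0, "wz": 0, "claw": 60},
  {"x": 0, "y": 0, "z": 0, "wx": 0, "wy": 0, "wz": 0, "claw": 60},
  {"x": 0, "y": 0, "z": 0, "wx": 0, "wy": 0, "wz": 0, "claw": 60},
  {"x": 0, "y": 0, "z": 0, "wx": 0, "wy": 0, "wz": 0, "claw": 60},
  {"x": 0, "y": 0, "z": 0, "wx": 0, "wy": 0, "wz": 0, "claw": 60},
  {"x": 0, "y": 0, "z": 0, "wx": 0, "wy": 0, "wz": 0, "claw": 60},
  {"x": 0, "y": 0, "z": 0, "wx": 0, "wy": 0, "wz": 0, "claw": 60},
])

```text
clock: 27.85
ee_pos: [0.4713, 0.2229, 0.0964]
orientation: [-180.0, -0.0, 85.6]
ft_force: [-0.0, -0.1, -1.1]
finger_gap: 0.682
```

send_rows([
  {"x": 0, "y": 0, "z": -0.2, "wx": 0, "wy": 0, "wz": 0, "claw": 60},
  {"x": 0, "y": 0, "z": -0.4, "wx": 0, "wy": 0, "wz": 0, "claw": 60},
  {"x": 0, "y": 0, "z": -0.6, "wx": 0, "wy": 0, "wz": 0, "claw": 60},
  {"x": 0, "y": 0, "z": -0.6, "wx": 0, "wy": 0, "wz": 0, "claw": 60},
  {"x": 0, "y": 0, "z": -0.6, "wx": 0, "wy": 0, "wz": 0, "claw": 60},
  {"x": 0, "y": 0, "z": -0.6, "wx": 0, "wy": 0, "wz": 0, "claw": 60},
  {"x": 0, "y": 0, "z": -0.6, "wx": 0, "wy": 0, "wz": 0, "claw": 60},
  {"x": 0, "y": 0, "z": -0.6, "wx": 0, "wy": 0, "wz": 0, "claw": 86},
  {"x": 0, "y": 0, "z": -0.6, "wx": 0, "wy": 0, "wz": 0, "claw": 86},
  {"x": 0, "y": 0, "z": -0.2, "wx": 0, "wy": 0, "wz": 0, "claw": 86},
])

```text
clock: 28.68
ee_pos: [0.4725, 0.2231, 0.2241]
orientation: [179.9, -0.2, 85.6]
ft_force: [0.1, -0.7, 0.0]
finger_gap: 0.871
```

send_rows([
  {"x": -0.6, "y": -0.1, "z": 0, "wx": 0, "wy": 0, "wz": 0, "claw": 86},
  {"x": -0.6, "y": -0.1, "z": 0, "wx": 0, "wy": 0, "wz": 0, "claw": 86},
  {"x": -0.6, "y": 0, "z": 0, "wx": 0, "wy": 0, "wz": 0, "claw": 86},
  {"x": -0.6, "y": 0, "z": 0, "wx": 0, "wy": 0, "wz": 0, "claw": 86},
  {"x": -0.6, "y": 0, "z": 0, "wx": 0, "wy": 0, "wz": 0, "claw": 86},
  {"x": -0.6, "y": 0, "z": 0, "wx": 0, "wy": 0, "wz": 0, "claw": 86},
  {"x": -0.6, "y": 0, "z": 0, "wx": 0, "wy": 0, "wz": 0, "claw": 86},
  {"x": -0.5, "y": 0, "z": 0, "wx": 0, "wy": 0, "wz": 0, "claw": 86},
  {"x": -0.2, "y": 0, "z": 0, "wx": 0, "wy": 0, "wz": 0, "claw": 86},
  {"x": 0, "y": 0, "z": 0, "wx": 0, "wy": 0, "wz": 0, "claw": 86},
])

```text
clock: 29.52
ee_pos: [0.4569, 0.0997, 0.2215]
orientation: [-180.0, -0.0, 85.5]
ft_force: [0.6, -0.6, 0.1]
finger_gap: 0.983
```

```bash
python3 - <<'E'
from h import *
st();d=cam('wrist');save(d,'w5.png');print(proj(d,[[.471,.2255,.110+.024]]))
cv2.imwrite('pics/c5.png',cv2.resize(np.ascontiguousarray(d['img'][0:300,200:440,::-1]),(480,600),interpolation=cv2.INTER_CUBIC))
E
```

```text
{'clock': 29.517, 'joints': [-65.194, 9.497, 51.304, 118.97, -9.024, 55.392, -13.662], 'ee_pos': [0.457, 0.1, 0.221], 'orientation': [-179.996, -0.018, 85.461], 'ft_force': [0.553, -0.575, 0.104], 'finger_gap': 0.983}
[[321.74857839  46.11607998]]
```

View pics/c5.png

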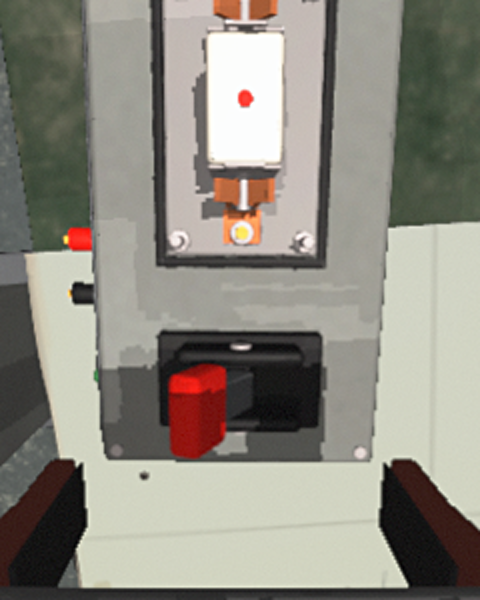

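The fuse stands upright between the clips, dot at crop (245,98) where a seated fuse should be. The red handle (crop 198,410) lies between the open fingers. Next, lower and push backwards with the front finger.

send_rows([
  {"x": 0, "y": 0, "z": 0.4, "wx": 0, "wy": 0, "wz": 0, "claw": 86},
  {"x": 0, "y": 0, "z": 0.4, "wx": 0, "wy": 0, "wz": 0, "claw": 86},
  {"x": 0, "y": 0, "z": 0.4, "wx": 0, "wy": 0, "wz": 0, "claw": 86},
  {"x": 0, "y": 0, "z": 0.4, "wx": 0, "wy": 0, "wz": 0, "claw": 86},
  {"x": 0, "y": 0, "z": 0.4, "wx": 0, "wy": 0, "wz": 0, "claw": 86},
  {"x": 0, "y": 0, "z": 0.4, "wx": 0, "wy": 0, "wz": 0, "claw": 86},
  {"x": 0, "y": 0, "z": 0.4, "wx": 0, "wy": 0, "wz": 0, "claw": 86},
  {"x": 0, "y": 0, "z": 0.4, "wx": 0, "wy": 0, "wz": 0, "claw": 86},
  {"x": 0, "y": 0, "z": 0.4, "wx": 0, "wy": 0, "wz": 0, "claw": 86},
  {"x": 0, "y": 0, "z": 0.2, "wx": 0, "wy": 0, "wz": 0, "claw": 86},
])

```text
clock: 30.4
ee_pos: [0.4564, 0.1009, 0.1249]
orientation: [-179.9, 0.1, 85.6]
ft_force: [0.0, -0.7, -0.2]
finger_gap: 0.981
```

send_rows([
  {"x": 0, "y": 0.1, "z": 0, "wx": 0, "wy": 0, "wz": 0, "claw": 86},
  {"x": 0, "y": 0.2, "z": 0, "wx": 0, "wy": 0, "wz": 0, "claw": 86},
  {"x": 0, "y": 0.2, "z": 0, "wx": 0, "wy": 0, "wz": 0, "claw": 86},
  {"x": 0, "y": 0.2, "z": 0, "wx": 0, "wy": 0, "wz": 0, "claw": 86},
  {"x": 0, "y": 0.2, "z": 0, "wx": 0, "wy": 0, "wz": 0, "claw": 86},
  {"x": 0, "y": 0.2, "z": 0, "wx": 0, "wy": 0, "wz": 0, "claw": 86},
  {"x": 0, "y": 0.2, "z": 0, "wx": 0, "wy": 0, "wz": 0, "claw": 86},
  {"x": 0, "y": 0.2, "z": 0, "wx": 0, "wy": 0, "wz": 0, "claw": 86},
  {"x": 0, "y": 0.2, "z": 0, "wx": 0, "wy": 0, "wz": 0, "claw": 86},
  {"x": 0, "y": 0.2, "z": 0, "wx": 0, "wy": 0, "wz": 0, "claw": 86},
])

```text
clock: 31.23
ee_pos: [0.5044, 0.0975, 0.1264]
orientation: [-179.9, -0.0, 85.6]
ft_force: [-3.3, 0.3, 3.2]
finger_gap: 0.975
```

send_rows([
  {"x": 0, "y": 0.05, "z": 0, "wx": 0, "wy": 0, "wz": 0, "claw": 86},
  {"x": 0, "y": 0.05, "z": 0, "wx": 0, "wy": 0, "wz": 0, "claw": 86},
  {"x": 0, "y": 0.05, "z": 0, "wx": 0, "wy": 0, "wz": 0, "claw": 86},
  {"x": 0, "y": 0.05, "z": 0, "wx": 0, "wy": 0, "wz": 0, "claw": 86},
  {"x": 0, "y": 0, "z": 0, "wx": 0, "wy": 0, "wz": 0, "claw": 86},
  {"x": 0, "y": 0, "z": 0, "wx": 0, "wy": 0, "wz": 0, "claw": 86},
  {"x": 0, "y": 0, "z": 0, "wx": 0, "wy": 0, "wz": 0, "claw": 86},
  {"x": 0, "y": 0, "z": 0, "wx": 0, "wy": 0, "wz": 0, "claw": 86},
  {"x": 0, "y": 0, "z": 0, "wx": 0, "wy": 0, "wz": 0, "claw": 86},
  {"x": 0, "y": 0, "z": 0, "wx": 0, "wy": 0, "wz": 0, "claw": 86},
])

```text
clock: 32.07
ee_pos: [0.5093, 0.0971, 0.1264]
orientation: [180.0, 0.0, 85.6]
ft_force: [-1.9, -0.9, 0.1]
finger_gap: 0.98
```

send_rows([
  {"x": 0, "y": 0.04, "z": 0, "wx": 0, "wy": 0, "wz": 0, "claw": 86},
  {"x": 0, "y": 0.04, "z": 0, "wx": 0, "wy": 0, "wz": 0, "claw": 86},
  {"x": 0, "y": 0, "z": 0, "wx": 0, "wy": 0, "wz": 0, "claw": 86},
  {"x": 0, "y": 0, "z": 0, "wx": 0, "wy": 0, "wz": 0, "claw": 86},
  {"x": 0, "y": 0, "z": 0, "wx": 0, "wy": 0, "wz": 0, "claw": 86},
  {"x": 0, "y": 0, "z": 0, "wx": 0, "wy": 0, "wz": 0, "claw": 86},
  {"x": 0, "y": 0, "z": 0, "wx": 0, "wy": 0, "wz": 0, "claw": 86},
  {"x": 0, "y": 0, "z": 0, "wx": 0, "wy": 0, "wz": 0, "claw": 86},
  {"x": 0, "y": 0, "z": 0, "wx": 0, "wy": 0, "wz": 0, "claw": 86},
  {"x": 0, "y": 0, "z": 0, "wx": 0, "wy": 0, "wz": 0, "claw": 86},
])

```text
clock: 32.9
ee_pos: [0.5114, 0.097, 0.1264]
orientation: [180.0, -0.0, 85.6]
ft_force: [-1.8, -0.1, 0.5]
finger_gap: 0.981
```

send_rows([
  {"x": 0, "y": 0.04, "z": 0, "wx": 0, "wy": 0, "wz": 0, "claw": 86},
  {"x": 0, "y": 0.04, "z": 0, "wx": 0, "wy": 0, "wz": 0, "claw": 86},
  {"x": 0, "y": 0, "z": 0, "wx": 0, "wy": 0, "wz": 0, "claw": 86},
  {"x": 0, "y": 0, "z": 0, "wx": 0, "wy": 0, "wz": 0, "claw": 86},
  {"x": 0, "y": 0, "z": 0, "wx": 0, "wy": 0, "wz": 0, "claw": 86},
  {"x": 0, "y": 0, "z": 0, "wx": 0, "wy": 0, "wz": 0, "claw": 86},
  {"x": 0, "y": 0, "z": 0, "wx": 0, "wy": 0, "wz": 0, "claw": 86},
  {"x": 0, "y": 0, "z": 0, "wx": 0, "wy": 0, "wz": 0, "claw": 86},
  {"x": 0, "y": 0, "z": 0, "wx": 0, "wy": 0, "wz": 0, "claw": 86},
  {"x": 0, "y": 0, "z": 0, "wx": 0, "wy": 0, "wz": 0, "claw": 86},
])

```text
clock: 33.73
ee_pos: [0.5117, 0.097, 0.126]
orientation: [-179.8, -0.0, 85.6]
ft_force: [-5.6, 0.8, 2.9]
finger_gap: 0.977
```

send_rows([
  {"x": 0, "y": 0.04, "z": 0, "wx": 0, "wy": 0, "wz": 0, "claw": 86},
  {"x": 0, "y": 0, "z": 0, "wx": 0, "wy": 0, "wz": 0, "claw": 86},
  {"x": 0, "y": 0, "z": 0, "wx": 0, "wy": 0, "wz": 0, "claw": 86},
  {"x": 0, "y": 0, "z": 0, "wx": 0, "wy": 0, "wz": 0, "claw": 86},
  {"x": 0, "y": 0, "z": 0, "wx": 0, "wy": 0, "wz": 0, "claw": 86},
  {"x": 0, "y": 0, "z": 0, "wx": 0, "wy": 0, "wz": 0, "claw": 86},
  {"x": 0, "y": 0, "z": 0, "wx": 0, "wy": 0, "wz": 0, "claw": 86},
  {"x": 0, "y": 0, "z": 0, "wx": 0, "wy": 0, "wz": 0, "claw": 86},
  {"x": 0, "y": 0, "z": 0, "wx": 0, "wy": 0, "wz": 0, "claw": 86},
  {"x": 0, "y": 0, "z": 0, "wx": 0, "wy": 0, "wz": 0, "claw": 86},
])

```text
clock: 34.57
ee_pos: [0.5118, 0.097, 0.1259]
orientation: [-179.7, -0.0, 85.6]
ft_force: [-8.9, 1.4, 5.7]
finger_gap: 0.982
```

The pose no longer advances and the force has risen to 9 N, so it is at its stop. Back off, rise and check.

send_rows([
  {"x": 0, "y": -0.1, "z": 0, "wx": 0, "wy": 0, "wz": 0, "claw": 86},
  {"x": 0, "y": -0.2, "z": 0, "wx": 0, "wy": 0, "wz": 0, "claw": 86},
  {"x": 0, "y": -0.2, "z": -0.2, "wx": 0, "wy": 0, "wz": 0, "claw": 86},
  {"x": 0, "y": 0, "z": -0.5, "wx": 0, "wy": 0, "wz": 0, "claw": 86},
  {"x": 0, "y": 0, "z": -0.7, "wx": 0, "wy": 0, "wz": 0, "claw": 86},
  {"x": 0, "y": 0, "z": -0.8, "wx": 0, "wy": 0, "wz": 0, "claw": 86},
  {"x": 0, "y": 0, "z": -0.8, "wx": 0, "wy": 0, "wz": 0, "claw": 86},
  {"x": 0, "y": 0, "z": -0.8, "wx": 0, "wy": 0, "wz": 0, "claw": 86},
  {"x": 0, "y": 0, "z": -0.4, "wx": 0, "wy": 0, "wz": 0, "claw": 86},
  {"x": 0, "y": 0, "z": 0, "wx": 0, "wy": 0, "wz": 0, "claw": 86},
])

```text
clock: 35.4
ee_pos: [0.5036, 0.098, 0.2342]
orientation: [179.7, -0.2, 85.6]
ft_force: [-0.5, -0.4, 0.1]
finger_gap: 0.976
```

```bash
python3 - <<'E'
from h import *
st();d=cam('wrist');save(d,'w6.png');s=cam('scene');save(s,'s6.png')
A=cv2.resize(np.ascontiguousarray(d['img'][0:300,200:440,::-1]),(400,500),interpolation=cv2.INTER_CUBIC);B=cv2.resize(np.ascontiguousarray(s['img'][160:260,240:320,::-1]),(400,500),interpolation=cv2.INTER_CUBIC)
cv2.imwrite('pics/c6.png',np.hstack([A,B]))
o=np.array([.4675,.1806,0]);R=Ro.from_euler('z',-4.4,degrees=True).as_matrix()
for a in(.35,.5):
  t=o+R@[.058*np.sin(a),-.08,.096+.058*np.cos(a)];print(a,(proj(d,[t])[0]-[200,0])*500/300,(proj(s,[t])[0]-[240,160])*5)
print([((proj(s,[o+R@[0,.045,.112+dz]])[0]-[240,160])*5).round(0) for dz in(0,.024)])
E
```

```text
{'clock': 35.4, 'joints': [-59.918, 14.569, 50.296, 112.866, -13.297, 58.101, -7.901], 'ee_pos': [0.504, 0.098, 0.234], 'orientation': [179.733, -0.176, 85.585], 'ft_force': [-0.474, -0.383, 0.14], 'finger_gap': 0.976}
0.35 [148.86672609 347.38167193] [320.23621769 167.77087809]
0.5 [164.77813258 345.37374434] [328.17409449 167.78514343]
[array([173., 168.]), array([171., 139.])]
```

View pics/c6.png

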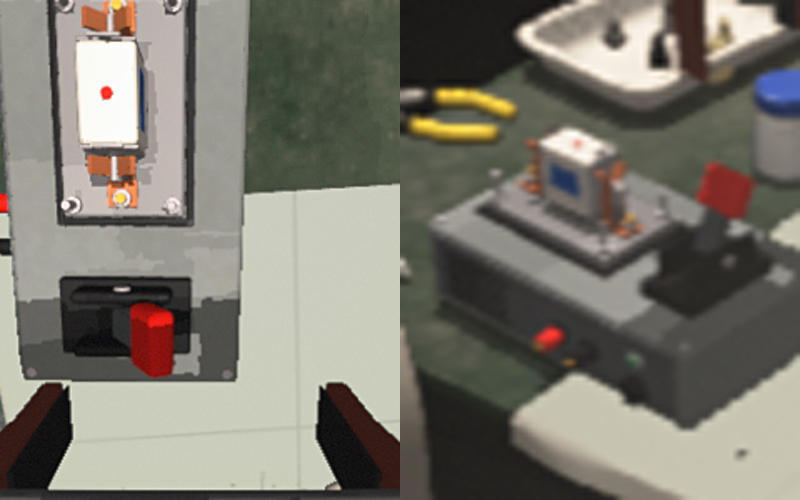

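Both pictures show the fuse standing in the clips and the handle leaning to the back. I'll check the handle's angle numerically with the red mask's edges.

```bash
python3 - <<'E'
from h import *
o=np.array([.4675,.1806,0]);R=Ro.from_euler('z',-4.4,degrees=True).as_matrix()
for n,box in(('w6.png',(265,180,310,235)),('w5.png',(270,175,325,235)),('s6.png',(290,185,320,215))):
    d=load(n);h=cv2.cvtColor(d['img'],cv2.COLOR_RGB2HSV);m=((h[...,0]<6)|(h[...,0]>174))&(h[...,1]>170)&(h[...,2]>60)
    k=np.zeros_like(m);k[box[1]:box[3],box[0]:box[2]]=1;v,u=np.nonzero(m&k);print(n,'seen',u.min(),u.max(),v.min(),v.max())
    for a in(-.5,.3,.4,.5):
        f=np.array([np.sin(a),0,np.cos(a)]);t=np.array([np.cos(a),0,-np.sin(a)])
        P=[o+R@(np.array([0,-.08+y,.096])+r*f+q*t) for r in(.028,.058) for y in(-.018,.018) for q in(-.0075,.0075)]
        p=proj(d,P);print('  ',a,p.min(0).round(1)[0],p.max(0).round(1)[0],p.min(0).round(1)[1],p.max(0).round(1)[1])
E
```

```text
w6.png seen 278 304 182 225
   -0.5 226.3 263.9 179.9 228.4
   0.3 270.6 295.0 180.6 229.7
   0.4 273.8 301.1 180.3 229.1
   0.5 277.0 306.8 179.9 228.4
w5.png seen 284 312 182 228
   -0.5 279.3 313.6 180.3 231.4
   0.3 322.4 352.3 181.0 232.7
   0.4 325.6 358.4 180.6 232.1
   0.5 328.7 363.9 180.2 231.3
s6.png seen 300 309 193 202
   -0.5 289.2 302.9 196.6 208.6
   0.3 296.6 308.9 191.7 204.0
   0.4 297.2 309.9 191.8 203.7
   0.5 297.8 310.9 191.7 203.7
```

```bash
python3 -c "
from h import *
st(); print(ticket.close_job())"
```

```text
{'clock': 35.5, 'joints': [-59.848, 14.753, 50.174, 113.077, -13.377, 58.016, -7.835], 'ee_pos': [0.502, 0.098, 0.231], 'orientation': [179.966, -0.049, 85.616], 'ft_force': [-0.49, 0.564, -0.037], 'finger_gap': 0.977}
the job is handed in; nothing more can be done
None
```

The new fuse is home in the clips and let go, the isolator handle is fully over to the back (on), and the job is handed in at 35.5 s.

- **Fuse:** I gripped it at 58 N and pressed it straight down in small steps.
  - The wrist readings at the end of each step showed the blades meeting the throats at about 17 mm above home. About 2 mm above home the leaves began pulling down with 5–6 N.
  - The firm pad then gave a reading of +6 N at TCP z 0.0967. The highest push reading was about 6 N against the 20 N limit.
  - Readings come only at the end of each step, so a brief peak in between would not show. The spreading force read about 6 N, below the 8–14 N stated.
- **Isolator:** After releasing the fuse I pushed the handle back with the front finger until it stopped moving and the force rose to about 9 N.

Last checks:
- **Fuse seating:** The pictures show the fuse standing upright between both clips. I did not measure the leaf angles, so the snap rests on the force readings and the pad contact.
- **Isolator angle:** The red grip's outline fits the handle leaning 0.5 rad to the back, within 1–2 pixels.
- **Hand-in:** The arm was clear with no contact force.
- **Rest of the bench:** I did not measure the other objects again. No unexpected contact forces showed in the readings.

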